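# Swap the cartridges in a printer's push-push material dock

### The job

Change over the material dock: first take out every spent cartridge (black with an orange cap) and put it in the yellow tray; a cartridge that is clicked down has to be pressed once more so that it pops up and can be gripped. Then put every fresh cartridge (white with a blue cap) upright in a bay of its own, clicked down so that it stays down when let go; each bay's catch is push-push and you cannot see which way it stands, so feel or look whether the cartridge is really down and press again if it has come up. At last swing the clear lid fully shut, and leave the other things on the bench where they are.

Things in the scene. Friction and masses are not known exactly. Their poses are not given: they have to be found in the camera images.
- dock: the white material dock, fixed: 130 mm (its x) by 254 mm (its y) by 85 mm tall, with a flat deck and three push-push bays (points bay0, bay1, bay2) 76 mm apart along its y. Origin on the bench under the middle bay; x points to the hinge side, away from the robot (dock from x = -50 to +80 mm), z up
- bay0 (a point): centre of a bay's mouth, on the dock's deck 85 mm above the bench; opening 62 mm (dock x) by 50 mm (dock y). In each bay a sprung carriage with a push-push catch carries the cartridge; its state cannot be seen and differs from start to start, in empty bays too. Catch out: the cartridge's top stands 37 mm above the deck (underside 47 mm above the bench)
- bay1 (a point): centre of a bay's mouth, on the dock's deck 85 mm above the bench; opening 62 mm (dock x) by 50 mm (dock y). Clicking: press the cartridge down to its hard stop, top 3 mm above the deck (it clicks in the last 2 mm; 6 to 8 N), and let go: from 37 mm it then stays at about 13 mm (underside 23 mm above the bench), clicked down; pressed so again, it rises back to 37 mm
- bay2 (a point): centre of a bay's mouth, on the dock's deck 85 mm above the bench; opening 62 mm (dock x) by 50 mm (dock y). A catch that already stands in takes a cartridge straight to the clicked-down height with no press; a press there would bring it up again
- lid (a joint): the dock's clear lid with grey rim, hinged along the dock's far (+x) edge: 0 = fully shut, level over the bays; grows as it opens; 1.5 to 1.7 = upright, as at the start; at most 1.75. Its stiff hinge stays where it is left; shutting takes 3 to 4 N at the free edge. A cartridge standing up 37 mm blocks it
- lid_hinge (a point): middle of the lid's hinge line, 103 mm above the bench, at dock x = +80 mm; the line runs along dock y
- lid_edge (a point): middle of the lid's free edge on its outer face, 134 mm from the hinge. The pane is 6 mm thick and 254 mm wide; with the lid shut the outer face is on top, 109 mm above the bench; with the lid upright it looks away from the bays (dock +x)
- spent0: a spent cartridge, black with an orange cap: a box-shaped closed cartridge 56 mm (its x) by 44 mm (its y) by 75 mm tall (z), about 0.15 kg, bottom-heavy; origin at the centre of its underside, z up. It is in a bay at the start, either clicked down or standing up; one or two are present, the others absent (None)
- spent1: a spent cartridge, black with an orange cap: a box-shaped closed cartridge 56 mm (its x) by 44 mm (its y) by 75 mm tall (z), about 0.15 kg, bottom-heavy; origin at the centre of its underside, z up. It is in a bay at the start, either clicked down or standing up; one or two are present, the others absent (None)
- spent2: a spent cartridge, black with an orange cap: a box-shaped closed cartridge 56 mm (its x) by 44 mm (its y) by 75 mm tall (z), about 0.15 kg, bottom-heavy; origin at the centre of its underside, z up. It is in a bay at the start, either clicked down or standing up; one or two are present, the others absent (None)
- fresh0: a fresh cartridge, white with a blue cap: a box-shaped closed cartridge 56 mm (its x) by 44 mm (its y) by 75 mm tall (z), about 0.15 kg, bottom-heavy; origin at the centre of its underside, z up. Stands on the bench at the start; two or three are present, the other absent (None)
- fresh1: a fresh cartridge, white with a blue cap: a box-shaped closed cartridge 56 mm (its x) by 44 mm (its y) by 75 mm tall (z), about 0.15 kg, bottom-heavy; origin at the centre of its underside, z up. Stands on the bench at the start; two or three are present, the other absent (None)
- fresh2: a fresh cartridge, white with a blue cap: a box-shaped closed cartridge 56 mm (its x) by 44 mm (its y) by 75 mm tall (z), about 0.15 kg, bottom-heavy; origin at the centre of its underside, z up. Stands on the bench at the start; two or three are present, the other absent (None)
- tray: the yellow open return tray, fixed: 220 mm (its x) by 150 mm (its y), 45 mm tall, walls and floor 4 to 5 mm; origin under its centre, z up
- reel_a: a printed black reel disc 110 mm across and 8 mm thick lying on the bench, a bystander; origin under its centre
- reel_b: another printed reel disc, the same size, a bystander; origin under its centre
- scraper: a print scraper with a red handle, 200 mm long along its x, lying on the bench, a bystander; origin near its middle
- glue: a glue jar with an orange cap, 44 mm across and 100 mm tall, standing, a bystander; origin under its centre
- driver: a screwdriver with a yellow handle, 170 mm long along its x, lying, a bystander; origin near its middle
- canister: a can 60 mm across and 110 mm tall, standing, a bystander; origin under its centre

How it is judged:
By the outcome, as a careful person would: the job done as asked, in the order asked, and still so for the second after the job is handed in, with the robot touching nothing.
Of spent0, spent1, spent2 only 1 to 2 are there at a start; the rules pass over those that are not, and their reading is None.
Of fresh0, fresh1, fresh2 only 2 to 3 are there at a start; the rules pass over those that are not, and their reading is None.
At some moment in a run one of fresh0, fresh1, fresh2 may be knocked a few centimetres aside while the robot is not near it.
It also fails if it takes over 210 s, if anything falls off the work surface, if the arm or the gripper's body presses on something with over 40 N, if the wrist force passes 120 N, or if a joint passes its speed limit or range.

### The arm

A 6-joint arm with a two-finger parallel gripper is mounted at the origin on the work surface. World frame = base frame: x ahead of the robot, y to its left, z up, the work surface at z = 0. Lengths are in m, angles in rad, forces in N, time in s.
With the tool pointing down it reaches from about 0.35 to 0.975 m from the base axis. Payload 4.9 kg.
Tool frame: the origin (TCP) lies midway between the tips of the shut fingers; the grasp point (between the pads) lies 19 mm behind it; z points along the fingers, y is the line along which they close (so a half turn about z gives the same grasp; the last joint's range is limited). The gripper opens to 85 mm and grips with 20 to 120 N. Pads are 22 mm wide; open, the fingers measure 114 mm over their backs; the gripper's body (76 mm by 85 mm) begins 54 mm behind the grasp point. The pads swing forward as they close: fully open they stand 13 mm farther back than shut.
Start: joints at [-1.222, 0.053, 1.613, -0, 1.476, -0.119], TCP at [0.282, -0.558, 0.231] pointing down, gripper open.
Joint ranges: [-3.01, 3.01], [-1.01, 2.22], [0.06, 2.58], [-1.02, 4.17], [0.09, 2.62], [-3.14, 3.14]. Speed limits (rad/s): [2.57, 2.57, 3.14, 3.14, 3.14, 3.14].

### API

Orientations are given as a unit quaternion [w, x, y, z].
In Python, from plant import manip gives the robot as it stands.
- The arm moves only by the shell command python3 shift.py FILE, which reads ROWS from the file FILE. ROWS is a JSON list of rows, 1 to 5 of them, each an object with the fields jaw (the opening from 0.0 (shut) to 1.0 (fully open)), sx, sy, sz (the shift in shares of the most that a row can go, 1 being 62.5 mm), wx, wy, wz (a rotation vector in units of 0.1 rad); a field left out counts as zero (the opening has to be given); each row shifts and turns the commanded pose from where the row before left it, along the tool's axes as they then stand; what a row does not reach is not made up. A row lasts 1/8 s, in which the tool goes at most 0.0625 m and 0.188 rad, less where a joint would pass 70% of its speed; a pose out of reach is approached as far as the arm can. The fingers move at their own pace and stop on an object; the grip force is fixed at half the most. Time passes only in rows, so rows that do not move let the fingers close. It prints the time, the measured TCP pose, the force, the opening and the grip force at its end. Input that does not fit is refused with a message, and nothing moves.
- manip.state(): the state, without advancing time (a new reading comes with each control period).
- manip.grab_frame(name): name is "scene" or "top" or "wrist"; returns the picture (420x560x3 uint8, red, green, blue); there is no depth.
- manip.camera_params(name): a dict with "intrinsics" (3x3 intrinsics, pixels), "xyz" and "orientation" of the camera in the world. Camera axes: x right, y down, z forward; pixel columns grow to the right and rows downward; lengths in m; the calibration is good to about 2 mm. The wrist camera is an equidistant fisheye: a pixel r from the principal point sees the ray r / f radians off the axis. A picture is of the moment at which its call begins: read the wrist's pose just before it. camera_params takes no time and is no camera call; for the wrist camera it gives the pose at the moment of the call.
- manip.job_done(): hands the job in; it is judged then, once.
The state is a dict: "time": time; "joint_pos": joint angles; "joint_vel": joint speeds; "joint_efforts": joint torques, N m; "tool_pos": TCP position; "tool_rot": TCP orientation; "contact_force": force on the tool from outside, world axes, zero at the start; "ft_torque": the same for the moment, N m; "gripper_width": opening from 0.0 (shut) to 1.0 (fully open); "grasp_force": force on a finger pad.
Only numpy, scipy, OpenCV 4.12 (cv2) and the standard library are available. Lean on these libraries where they do the work, as an engineer would, in place of code of your own. Each camera call takes 0.05 s, during which the arm holds its last target. There are 200 camera calls.

## Working session

There is one attempt and no reset: what is moved stays moved. The work goes in short steps, Python scripts to look and compute and a shell command to move; the robot and the scene stay as the last step left them, time stands still between calls to the robot, and variables do not carry over. Pictures are saved under pics/ and viewed, at most 14 in all, crops included, and the job is handed in when it is done.

```bash
ls; mkdir -p pics; python3 - <<'E'
from plant import manip
import cv2
for n in("scene","top","wrist"):
    p=manip.camera_params(n); print(n,p)
    cv2.imwrite(f"pics/{n}0.png",manip.grab_frame(n)[:,:,::-1])
print(manip.state())
E
```

```text
pics
plant.py
shift.py
scene {'intrinsics': array([[399.18857633,   0.        , 284.13110126],
       [  0.        , 399.18857633, 206.33090593],
       [  0.        ,   0.        ,   1.        ]]), 'xyz': array([0.99003062, 0.36322956, 1.07370472]), 'orientation': array([-0.12142868,  0.39284124,  0.87282441, -0.26288474])}
top {'intrinsics': array([[499.58870829,   0.        , 279.96010376],
       [  0.        , 499.58870829, 211.15595231],
       [  0.        ,   0.        ,   1.        ]]), 'xyz': array([ 0.4155143 , -0.0424451 ,  1.59474526]), 'orientation': array([-0.02242326,  0.70929201, -0.7038404 ,  0.03179207])}
wrist {'intrinsics': array([[325.1922621 ,   0.        , 279.57242755],
       [  0.        , 325.1922621 , 209.95221183],
       [  0.        ,   0.        ,   1.        ]]), 'xyz': array([ 0.3559589 , -0.51954289,  0.37277722]), 'orientation': array([ 0.14122678,  0.83987974, -0.51673534, -0.08741632])}
{'time': 0.15, 'joint_pos': array([-1.22201116e+00,  5.32403745e-02,  1.61397795e+00,  2.46247521e-05,
        1.47601887e+00, -1.18965420e-01]), 'joint_vel': array([ 0.0019169 , -0.00292073, -0.00411983,  0.00078799, -0.00224447,
       -0.00125739]), 'joint_efforts': array([ 4.48942374e-04, -3.94237161e+01, -3.70724308e+01, -1.44994442e-04,
        4.61421805e-03, -1.34104414e-05]), 'tool_pos': array([ 0.28165677, -0.55738818,  0.23032403]), 'tool_rot': array([-8.18251078e-04,  9.72775550e-01,  2.31747823e-01, -8.21036497e-05]), 'contact_force': array([-0.58044576,  0.61390607,  0.4441682 ]), 'ft_torque': array([ 0.03617391,  0.02503303, -0.02504444]), 'grasp_force': 0.0, 'gripper_width': 1.0027675303936765}
```
View pics/top0.png

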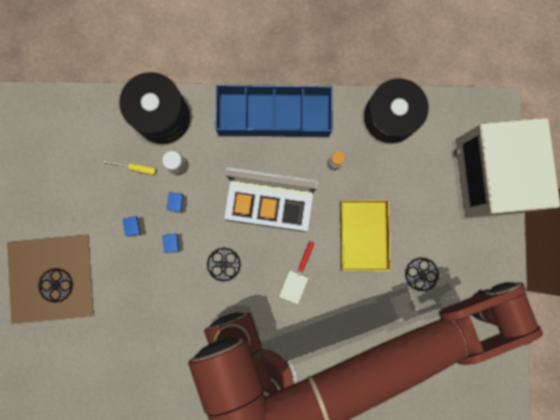

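View pics/scene0.png

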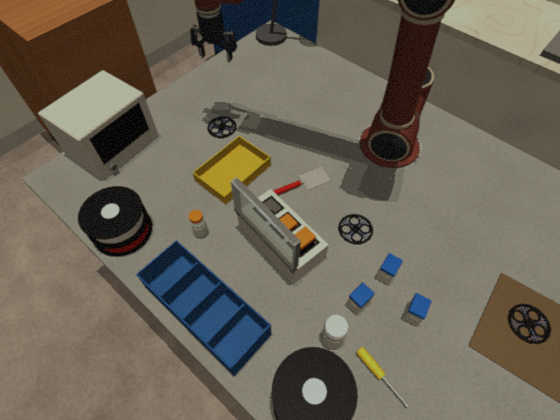

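Top view: dock at ~(268,205) with orange caps in the left (243,205) and middle (268,208) bays and an empty bay (293,211). Fresh caps are at (175,202), (132,226) and (171,243), the tray at (365,235). The scene view agrees, with the lid upright.

```bash
cat > h.py <<'E'
import numpy as np, cv2
from scipy.spatial.transform import Rotation as R
from plant import manip
def rot(q): return R.from_quat([q[1],q[2],q[3],q[0]])
def snap(n):
    p=manip.camera_params(n); return manip.grab_frame(n),p
def ray(px,p,n):
    K=p["intrinsics"]; d=np.array([px[0]-K[0,2],px[1]-K[1,2]])/K[0,0]
    if n=="wrist":
        th=np.linalg.norm(d); v=np.r_[d/max(th,1e-9)*np.sin(th),np.cos(th)]
    else: v=np.r_[d,1]
    return p["xyz"],rot(p["orientation"]).apply(v/np.linalg.norm(v))
def onz(px,p,n,z):
    o,v=ray(px,p,n); return o+v*(z-o[2])/v[2]
def tri(rays):
    A=sum(np.eye(3)-np.outer(v,v) for o,v in rays); b=sum((np.eye(3)-np.outer(v,v))@o for o,v in rays)
    x=np.linalg.solve(A,b); return x,max(np.linalg.norm(np.cross(x-o,v)) for o,v in rays)
HSV={"orange":((8,150,120),(20,255,255)),"blue":((105,150,60),(125,255,255)),"yellow":((21,150,80),(32,255,255)),"white":((0,0,190),(180,50,255)),"red":((0,150,80),(6,255,255))}
def blobs(im,c,amin=80,amax=1e9):
    m=cv2.inRange(cv2.cvtColor(im,cv2.COLOR_RGB2HSV),*HSV[c])
    m=cv2.morphologyEx(m,cv2.MORPH_OPEN,np.ones((3,3)))
    cs=cv2.findContours(m,cv2.RETR_EXTERNAL,cv2.CHAIN_APPROX_NONE)[0]
    return [k for k in cs if amin<cv2.contourArea(k)<amax]
def cen(k): M=cv2.moments(k); return np.array([M["m10"],M["m01"]])/M["m00"]
def st():
    s=manip.state(); r=rot(s["tool_rot"]); return s["tool_pos"],r,s
def go(target,yaw=None):
    """print displacement in tool axes; yaw = world heading of tool y (closing) axis"""
    t,r,s=st(); d=r.inv().apply(np.array(target)-t); y=r.apply([0,1,0]); cur=np.arctan2(y[1],y[0])
    out=f"d_tool {np.round(d,4)} tilt {np.round(r.apply([0,0,1])[:2],4)}"
    if yaw is not None: out+=f" rz {-((yaw-cur+np.pi/2)%np.pi-np.pi/2):.3f}"
    print(out,"tcp",np.round(t,4),"q6",round(s["joint_pos"][5],2),"t",s["time"])
E
python3 - <<'E'
from h import *
P={n:snap(n) for n in("top","scene")}
for c in("orange","blue","yellow","white","red"):
    for n in P:
        for k in blobs(P[n][0],c,60 if n=="top" else 80,9000):
            r=cv2.minAreaRect(k); x=cen(k); print(c,n,np.round(x,1),cv2.contourArea(k),np.round(r[1],1),round(r[2],1),np.round(onz(x,P[n][1],n,.1 if c!="blue" else .075),3))
E
```

```text
orange top [268.  207.7] 256.5 [15.1 19.2] 8.1 [ 0.54  -0.026  0.1  ]
orange top [242.6 203.4] 253.0 [15.3 18.8] 8.1 [0.553 0.05  0.1  ]
orange top [337.5 157.9] 89.0 [10. 11.] 90.0 [ 0.694 -0.235  0.1  ]
orange scene [304.8 236. ] 183.0 [14.5 17. ] 52.1 [0.537 0.047 0.1  ]
orange scene [287.8 220.6] 123.0 [14.8  9.9] 45.0 [ 0.53  -0.022  0.1  ]
orange scene [195.  215.1] 103.0 [10. 12.] 90.0 [ 0.694 -0.234  0.1  ]
orange scene [41.8 14. ] 2457.5 [ 39. 109.] 90.0 [ 0.448 -1.495  0.1  ]
blue top [170.2 242.6] 166.5 [15. 12.] 90.0 [0.434 0.269 0.075]
blue top [131.  225.8] 181.5 [15.9 13.1] 78.7 [0.484 0.389 0.075]
blue top [174.7 201.4] 165.0 [12.3 15.4] 7.1 [0.559 0.259 0.075]
blue top [288.2 112.1] 2609.0 [80.8 36. ] 1.8 [ 0.841 -0.086  0.075]
blue top [232.9 112. ] 840.0 [36. 26.] 90.0 [0.839 0.086 0.075]
blue scene [237.8 340.6] 1213.5 [27.2 52.5] 43.7 [0.86  0.104 0.075]
blue scene [214.4 318.3] 1087.5 [25.4 56.6] 43.5 [0.86  0.02  0.075]
blue scene [419.2 305.7] 309.0 [17.9 19.7] 26.6 [0.487 0.392 0.075]
blue scene [361.3 294.7] 286.5 [15.6 19.1] 45.0 [0.562 0.263 0.075]
blue sc
[... 332 characters left out ...]
354 0.1  ]
yellow scene [370.2 362.5] 309.5 [36. 10.] 50.2 [0.695 0.377 0.1  ]
yellow scene [231.5 169.1] 1674.0 [38.3 69.3] 49.4 [ 0.505 -0.277  0.1  ]
white top [293.1 287.1] 496.0 [19.9 27.7] 21.8 [ 0.305 -0.102  0.1  ]
white top [268.4 205.4] 3006.0 [83.7 37.6] 8.3 [ 0.547 -0.027  0.1  ]
white top [171.  159.3] 210.5 [16. 16.] 90.0 [0.684 0.268 0.1  ]
white top [519.7 164.9] 5807.0 [90.7 67.6] 82.9 [ 0.678 -0.79   0.1  ]
white top [399.1 106.5] 149.5 [13. 14.] 90.0 [ 0.855 -0.424  0.1  ]
white top [149.5 101.5] 169.5 [14.8 15.2] 63.4 [0.862 0.337 0.1  ]
red top [305.8 255.8] 102.5 [ 4.6 29.5] 21.8 [ 0.398 -0.14   0.1  ]
red scene [287.9 186.7] 99.0 [ 5.2 26.9] 69.0 [ 0.439 -0.101  0.1  ]
```

View pics/wrist0.png

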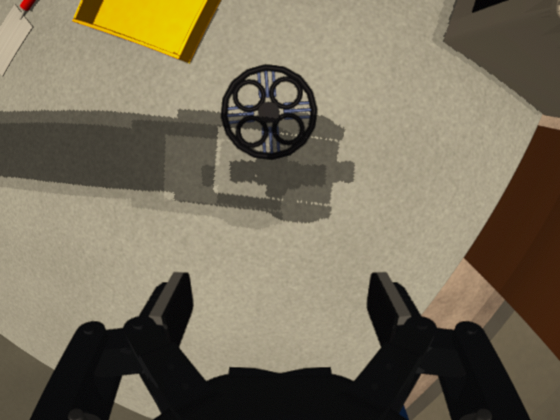

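The rows are not in the units I measure in: shifts go in shares of 62.5 mm and turns go in units of 0.1 rad. I convert before sending: -0.03 m is -0.48, -0.186 rad is -1.86.

```bash
echo '[{"jaw":1, "sz":-0.48, "wz":-1.86}, {"jaw":1, "sz":-0.48, "wz":-1.86}, {"jaw":1, "sz":-0.48, "wz":-1.86}, {"jaw":1, "sz":-0.48, "wz":-1.86}, {"jaw":1, "sz":-0.48, "wz":-1.86}]' > rows.txt && python3 shift.py rows.txt; python3 -c "
from h import *
go([.5,-.05,.36],np.pi+1.4+np.pi/2)"
```

```text
time: 0.88
tool_pos: [0.2818, -0.5577, 0.382]
tool_rot: [-0.0, 0.764, 0.646, 0.0]
contact_force: [-0.3, -0.0, 0.1]
gripper_width: 1.0
grasp_force: 0.0
d_tool [0.5369 0.1309 0.0222] tilt [-0.0001  0.0003] rz 0.004 tcp [ 0.2818 -0.5577  0.382 ] q6 -1.06 t 0.875
```

Converted, 0.054 m is 0.864, 0.013 m is 0.208.

```bash
echo '[{"jaw":1, "sx":0.864, "sy":0.208}, {"jaw":1, "sx":0.864, "sy":0.208}, {"jaw":1, "sx":0.864, "sy":0.208}, {"jaw":1, "sx":0.864, "sy":0.208}, {"jaw":1, "sx":0.864, "sy":0.208}]' > rows.txt && python3 shift.py rows.txt; echo '[{"jaw":1, "sx":0.864, "sy":0.208}, {"jaw":1, "sx":0.864, "sy":0.208}, {"jaw":1, "sx":0.864, "sy":0.208}, {"jaw":1, "sx":0.864, "sy":0.208}, {"jaw":1, "sx":0.864, "sy":0.208, "sz":0.32}]' > rows.txt && python3 shift.py rows.txt; python3 - <<'E'
from h import *
go([.5,-.05,.36],1.4+np.pi/2)
im,p=snap("wrist"); np.savez("w1.npz",im=im,**p); print(p["xyz"])
cv2.imwrite("pics/w1.png",im[:,:,::-1])
for c in("orange","blue"):
    for k in blobs(im,c,300): print(c,np.round(cen(k),1),cv2.contourArea(k),cv2.minAreaRect(k))
E
```

```text
time: 1.5
tool_pos: [0.3927, -0.3013, 0.3813]
tool_rot: [0.0, 0.766, 0.643, 0.0]
contact_force: [0.1, 0.3, 0.0]
gripper_width: 1.003
grasp_force: 0.0
time: 2.12
tool_pos: [0.504, -0.0466, 0.3632]
tool_rot: [0.002, 0.766, 0.643, 0.001]
contact_force: [0.7, -0.3, 0.1]
gripper_width: 1.0
grasp_force: 0.0
d_tool [-0.004  -0.0033  0.0032] tilt [ 0.0044 -0.0012] rz -0.002 tcp [ 0.504  -0.0466  0.3632] q6 -0.07 t 2.125
[0.51642769 0.03687716 0.5057324 ]
orange [420.7 267.2] 421.0 ((420.0000305175781, 267.5), (21.920310974121094, 24.748737335205078), 45.0)
orange [303.  145.8] 1381.0 ((303.5, 145.5), (35.0, 43.0), 90.0)
blue [483.3 116.8] 6656.5 ((493.64385986328125, 126.13872528076172), (232.5345916748047, 68.61663055419922), 86.73666381835938)
```

View pics/w1.png

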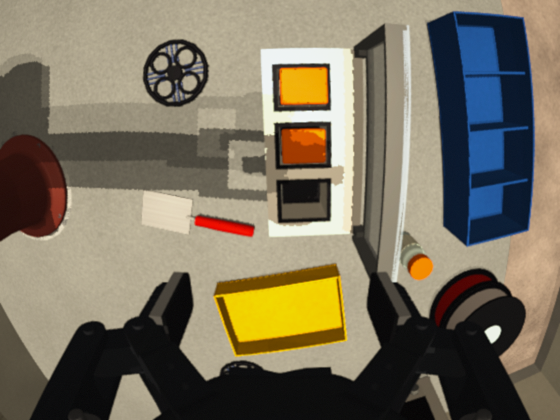

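Wrist view: caps at (303,87) and (303,145), empty bay at (303,200) and the dock's white deck between x≈265 and 352. I'll take a second wrist place to get the heights.

Converted, 0.05 m is 0.8.

```bash
echo '[{"jaw":1, "sx":0.8}, {"jaw":1, "sx":0.8}, {"jaw":1, "sx":0.8}, {"jaw":1}]' > rows.txt && python3 shift.py rows.txt; cat > m.py <<'E'
from h import *
HSV["cap"]=((6,150,120),(28,255,255))
def quads(im,c,amin=500,amax=6000):
    out=[]
    for k in blobs(im,c,amin,amax):
        h=cv2.convexHull(k); r=cv2.minAreaRect(h)
        if r[1][0]*r[1][1]*.7<cv2.contourArea(h) and .5<r[1][0]/r[1][1]<2: out.append((cen(h),r,cv2.boxPoints(r)))
    return out
E
python3 - <<'E'
from m import *
go([.504,-.0466,.36])
a=np.load("w1.npz"); im2,p2=snap("wrist"); np.savez("w2.npz",im=im2,**p2)
cv2.imwrite("pics/w2.png",im2[:,:,::-1])
p1={k:a[k] for k in("intrinsics","xyz","orientation")}
for c in("cap","blue"):
  for n,im,p in(("w1",a["im"],p1),("w2",im2,p2)):
    for x,r,b in quads(im,c): print(c,n,np.round(x,1),np.round(r[1],1),round(r[2],1),np.round(onz(x,p,"wrist",.098 if c=="cap" else .075),4))
for x,r,b in quads(a["im"],"cap"):
  for y,_,_ in quads(im2,"cap"):
    t,e=tri([ray(x,p1,"wrist"),ray(y,p2,"wrist")])
    if e<.006: print("tri",x,y,t.round(4),round(e,4))
E
```

```text
time: 2.68
tool_pos: [0.5285, 0.1022, 0.3608]
tool_rot: [-0.0, 0.764, 0.645, -0.0]
contact_force: [-0.3, 0.3, 0.3]
gripper_width: 1.004
grasp_force: 0.0
d_tool [-0.1508  0.0008  0.0008] tilt [-0.0009  0.0004] tcp [0.5285 0.1022 0.3608] q6 0.22 t 2.675
cap w1 [285.8 312. ] [ 65.9 127.8] 82.9 [ 0.4749 -0.2701  0.098 ]
cap w1 [303.5 145.4] [35. 43.] 90.0 [ 0.5388 -0.024   0.098 ]
cap w1 [303.2  85.5] [37. 48.] 90.0 [0.5507 0.0508 0.098 ]
cap w2 [302.8 253.3] [31. 40.] 90.0 [ 0.539  -0.0222  0.098 ]
cap w2 [303.7 207.7] [34. 44.] 90.0 [0.5497 0.0442 0.098 ]
blue w2 [188.5  55.7] [30.9 41.9] 69.0 [0.4345 0.2701 0.075 ]
blue w2 [282.7  44. ] [32.  42.3] 87.0 [0.5581 0.2598 0.075 ]
tri [303.51872084 145.41641061] [302.81691125 253.32522711] [ 0.539  -0.0247  0.0931] 0.0
tri [303.51872084 145.41641061] [303.66816454 207.71517456] [ 0.5571 -0.0749 -0.2432] 0.0005
tri [303.15381697  85.4550972 ] [302.81691125 253.32522711] [0.5396 0.0462 0.2314] 0.0002
tri [303.15381697  85.4550972 ] [303.66816454 207.71517456] [0.5493 0.0502 0.1152] 0.0
```

View pics/w2.png

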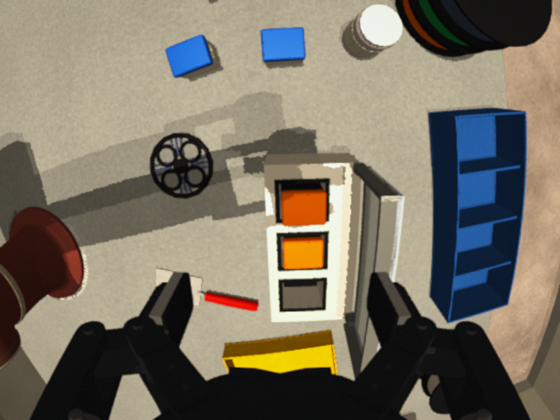

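w2 agrees. By triangulation the left spent cartridge stands up (top ≈0.115) and the middle one is clicked down (≈0.093). Fresh caps show at (188,56) and (283,44).

```bash
python3 - <<'E'
from m import *
im,p=snap("top")
for c,z in(("white",.085),("yellow",.035)):
    k=max([k for k in blobs(im,c,2500,4500)],key=cv2.contourArea)
    b=np.array([onz(q,p,"top",z)[:2] for q in cv2.boxPoints(cv2.minAreaRect(k))])
    print(c,b.round(3).tolist(),b.mean(0).round(4))
    for i in range(2): d=b[i+1]-b[i]; print(round(np.linalg.norm(d),3),round(np.arctan2(d[1],d[0])%np.pi,3))
a=np.load("w1.npz"); p1={k:a[k] for k in("intrinsics","xyz","orientation")}
m=cv2.inRange(cv2.cvtColor(a["im"],cv2.COLOR_RGB2HSV),(0,0,200),(180,60,255))[40:240,255:345]
L=[]; 
for r in range(20,190,5):
    w=np.flatnonzero(m[r]); 
    if len(w): L.append(onz((255+w[0],40+r),p1,"wrist",.085)[:2])
L=np.array(L); f=np.polyfit(L[:,1],L[:,0],1); print("near edge heading",round(np.pi/2-np.arctan(f[0]),3), "x at y=-.02",np.polyval(f,-.02).round(4), np.std(L[:,0]-np.polyval(f,L[:,1])).round(4))
go([.5495,.0505,.2],1.43+np.pi/2)
E
```

```text
Traceback (most recent call last):
ValueError: max() iterable argument is empty
```

```bash
cat > dock.py <<'E'
from m import *
im=cv2.imread("pics/top0.png")[:,:,::-1].copy(); p=manip.camera_params("top")
for c,z in(("white",.085),("yellow",.035)):
    k=max([k for k in blobs(im,c,2500,4500)],key=cv2.contourArea)
    b=np.array([onz(q,p,"top",z)[:2] for q in cv2.boxPoints(cv2.minAreaRect(k))])
    print(c,b.round(3).tolist(),b.mean(0).round(4))
    for i in range(2): d=b[i+1]-b[i]; print(round(np.linalg.norm(d),3),round(np.arctan2(d[1],d[0])%np.pi,3))
a=np.load("w1.npz"); p1={k:a[k] for k in("intrinsics","xyz","orientation")}
m=cv2.inRange(cv2.cvtColor(a["im"],cv2.COLOR_RGB2HSV),(0,0,200),(180,60,255))[40:240,255:345]
L=[]
for r in range(20,190,5):
    w=np.flatnonzero(m[r])
    if len(w): L.append(onz((255+w[0],40+r),p1,"wrist",.085)[:2])
L=np.array(L); f=np.polyfit(L[:,1],L[:,0],1); print("near edge heading",round(np.pi/2-np.arctan(f[0]),3), "x at y=-.02",np.polyval(f,-.02).round(4), np.std(L[:,0]-np.polyval(f,L[:,1])).round(4))
E
python3 dock.py; python3 -c "
from h import *
go([.5495,.0505,.2],1.43+np.pi/2)"
```

```text
white [[0.51, 0.106], [0.624, 0.091], [0.589, -0.16], [0.475, -0.144]] [ 0.5495 -0.0268]
0.115 3.013
0.254 1.434
yellow [[0.569, -0.253], [0.573, -0.402], [0.358, -0.404], [0.354, -0.257]] [ 0.4635 -0.3289]
0.149 1.599
0.215 0.011
near edge heading 1.881 x at y=-.02 0.5314 0.0326
d_tool [-0.0447  0.0292  0.1611] tilt [-0.0006 -0.0005] rz -0.031 tcp [0.5285 0.0996 0.361 ] q6 0.22 t 2.775
```

```bash
echo '[{"jaw":0.9, "sx":-0.24, "sy":0.1552, "wz":-0.31}, {"jaw":0.9, "sx":-0.48, "sy":0.312, "sz":0.8}, {"jaw":0.9, "sz":0.88}, {"jaw":0.9, "sz":0.8}, {"jaw":0.9}]' > rows.txt && python3 shift.py rows.txt; python3 - <<'E'
from h import *
go([.550,.0503,.092],1.434+np.pi/2)
im,p=snap("wrist"); cv2.imwrite("pics/w3.png",im[:,:,::-1])
E
```

```text
time: 3.4
tool_pos: [0.5474, 0.0492, 0.2012]
tool_rot: [-0.003, 0.756, 0.654, -0.004]
contact_force: [-0.1, 0.6, -0.2]
gripper_width: 0.901
grasp_force: 0.0
d_tool [0.0016 0.0035 0.1092] tilt [-0.0101  0.0002] rz -0.007 tcp [0.5474 0.0492 0.2012] q6 0.1 t 3.4
```

View pics/w3.png

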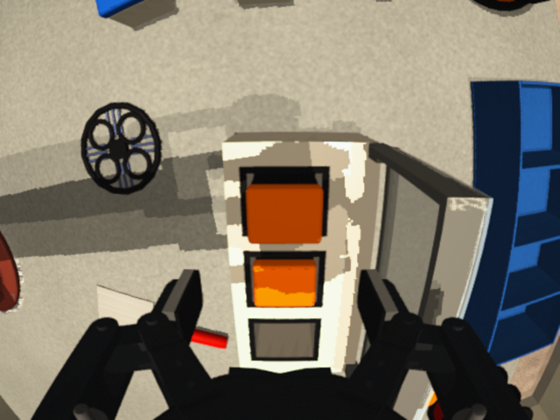

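w3: the left cap stands out at (285,213), with the fingers lined up outside it and clear of the lid. Next I descend and grip.

```bash
echo '[{"jaw":0.9, "sx":0.016, "sy":0.032, "sz":0.64}, {"jaw":0.9, "sz":0.64}, {"jaw":0.9, "sz":0.448}, {"jaw":0.9}]' > rows.txt && python3 shift.py rows.txt; python3 -c "
from h import *
go([.550,.0503,.092],1.434+np.pi/2)"; echo '[{"jaw":0}, {"jaw":0}, {"jaw":0}, {"jaw":0}, {"jaw":0}]' > rows.txt && python3 shift.py rows.txt
```

```text
time: 3.95
tool_pos: [0.5532, 0.0509, 0.0992]
tool_rot: [0.0, 0.756, 0.655, -0.0]
contact_force: [0.5, 0.1, 0.4]
gripper_width: 0.898
grasp_force: 0.0
d_tool [-0.001  -0.0031  0.0072] tilt [-0.     -0.0001] rz -0.006 tcp [0.5532 0.0509 0.0992] q6 0.1 t 3.95
time: 4.58
tool_pos: [0.5535, 0.0512, 0.0999]
tool_rot: [0.001, 0.755, 0.655, 0.001]
contact_force: [-3.6, -0.3, 3.2]
gripper_width: 0.634
grasp_force: 67.9
```

Converted, -0.045 m is -0.72, -0.03 m is -0.48.

```bash
echo '[{"jaw":0, "sz":-0.48}, {"jaw":0, "sz":-0.72}, {"jaw":0, "sz":-0.72}, {"jaw":0}]' > rows.txt && python3 shift.py rows.txt;echo '[{"jaw":0, "sx":-0.56, "sy":-0.0624}, {"jaw":0, "sx":-0.88, "sy":-0.0624}, {"jaw":0, "sx":-0.88, "sy":-0.0624}, {"jaw":0, "sx":-0.88, "sy":-0.0624}, {"jaw":0, "sx":-0.88, "sy":-0.0624}]' > rows.txt && python3 shift.py rows.txt;echo '[{"jaw":0, "sx":-0.88, "sy":-0.0624}, {"jaw":0, "sx":-0.88, "sy":-0.0624}, {"jaw":0, "sx":-0.8, "sy":-0.0624}, {"jaw":0}, {"jaw":0}]' > rows.txt && python3 shift.py rows.txt; python3 - <<'E'
from h import *
go([.4635,-.364,.058])
im,p=snap("wrist"); cv2.imwrite("pics/w4.png",im[:,:,::-1])
E
```

```text
time: 5.08
tool_pos: [0.5562, 0.0511, 0.2237]
tool_rot: [0.004, 0.756, 0.655, 0.004]
contact_force: [0.2, 0.5, -1.3]
gripper_width: 0.636
grasp_force: 67.3
time: 5.7
tool_pos: [0.4966, -0.1999, 0.2163]
tool_rot: [-0.0, 0.755, 0.655, -0.0]
contact_force: [0.5, -0.3, -1.3]
gripper_width: 0.639
grasp_force: 67.2
time: 6.32
tool_pos: [0.4629, -0.3546, 0.2166]
tool_rot: [-0.001, 0.756, 0.655, 0.0]
contact_force: [-0.3, 1.4, -2.1]
gripper_width: 0.639
grasp_force: 67.2
d_tool [-0.0094  0.0021  0.1585] tilt [-0.001   0.0018] tcp [ 0.4629 -0.3546  0.2166] q6 -0.64 t 6.325
```

View pics/w4.png

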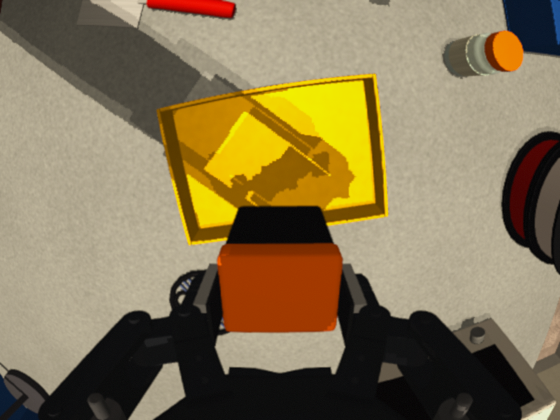

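w4: the spent cartridge is held level at (280,290), over the near part of the tray in the picture, and clear inside the walls. Lowering it now.

```bash
echo '[{"jaw":0, "sz":0.8}, {"jaw":0, "sz":0.8}, {"jaw":0, "sz":0.64}, {"jaw":0, "sz":0.192}, {"jaw":0}]' > rows.txt && python3 shift.py rows.txt;echo '[{"jaw":0, "sz":0.032}, {"jaw":0}]' > rows.txt && python3 shift.py rows.txt
```

```text
time: 7.0
tool_pos: [0.4635, -0.3543, 0.0662]
tool_rot: [-0.0, 0.755, 0.656, 0.0]
contact_force: [-0.7, 0.1, -1.3]
gripper_width: 0.642
grasp_force: 67.1
time: 7.25
tool_pos: [0.4642, -0.356, 0.0663]
tool_rot: [0.002, 0.755, 0.655, 0.0]
contact_force: [-0.6, -0.4, -1.2]
gripper_width: 0.639
grasp_force: 67.1
```

Converted, 0.005 m is 0.08.

```bash
echo '[{"jaw":0, "sz":0.08}, {"jaw":0}]' > rows.txt && python3 shift.py rows.txt;echo '[{"jaw":0, "sz":0.048}, {"jaw":0}]' > rows.txt && python3 shift.py rows.txt
```

```text
time: 7.5
tool_pos: [0.4636, -0.3556, 0.0598]
tool_rot: [0.001, 0.756, 0.655, 0.0]
contact_force: [0.4, -0.7, -0.1]
gripper_width: 0.634
grasp_force: 67.3
time: 7.75
tool_pos: [0.4637, -0.3559, 0.0598]
tool_rot: [0.0, 0.755, 0.655, -0.0]
contact_force: [-5.9, 4.4, 15.8]
gripper_width: 0.641
grasp_force: 69.2
```

Converted, -0.05 m is -0.8, -0.04 m is -0.64.

```bash
echo '[{"jaw":0.9}, {"jaw":0.9}, {"jaw":0.9, "sz":-0.64}, {"jaw":0.9, "sz":-0.8}, {"jaw":0.9, "sz":-0.8}]' > rows.txt && python3 shift.py rows.txt;echo '[{"jaw":0, "sx":0.64, "sy":0.064}, {"jaw":0, "sx":0.8, "sy":0.064}, {"jaw":0, "sx":0.8, "sy":0.064}, {"jaw":0, "sx":0.8, "sy":0.064}, {"jaw":0, "sx":0.8, "sy":0.064}]' > rows.txt && python3 shift.py rows.txt;echo '[{"jaw":0, "sx":0.8, "sy":0.064}, {"jaw":0, "sx":0.768, "sy":0.064}, {"jaw":0}, {"jaw":0}]' > rows.txt && python3 shift.py rows.txt; python3 - <<'E'
from h import *
go([.540,-.0247,.13],1.434+np.pi/2)
E
```

```text
time: 8.38
tool_pos: [0.4628, -0.3547, 0.1969]
tool_rot: [-0.001, 0.755, 0.655, -0.0]
contact_force: [-0.3, -0.2, -0.9]
gripper_width: 0.9
grasp_force: 0.0
time: 9.0
tool_pos: [0.5169, -0.1187, 0.1958]
tool_rot: [-0.0, 0.756, 0.655, -0.0]
contact_force: [0.1, 0.2, 0.0]
gripper_width: -0.006
grasp_force: 0.0
time: 9.5
tool_pos: [0.5385, -0.0247, 0.1958]
tool_rot: [-0.0, 0.755, 0.655, -0.0]
contact_force: [-0.5, -0.3, 0.4]
gripper_width: 0.001
grasp_force: 0.0
d_tool [0.0002 0.0016 0.0658] tilt [-0.0009 -0.0003] rz -0.005 tcp [ 0.5385 -0.0247  0.1958] q6 -0.04 t 9.5
```

Converted, 0.045 m is 0.72, 0.04 m is 0.64.

```bash
echo '[{"jaw":0, "sy":0.016, "sz":0.72}, {"jaw":0, "sz":0.64}, {"jaw":0, "sz":0.16}, {"jaw":0, "sz":0.064}, {"jaw":0}]' > rows.txt && python3 shift.py rows.txt;echo '[{"jaw":0, "sz":0.064}, {"jaw":0, "sz":0.064}, {"jaw":0}]' > rows.txt && python3 shift.py rows.txt; echo '[{"jaw":0, "sz":0.032}, {"jaw":0}]' > rows.txt && python3 shift.py rows.txt
```

```text
time: 10.12
tool_pos: [0.5411, -0.0254, 0.0994]
tool_rot: [0.001, 0.756, 0.655, 0.001]
contact_force: [-0.3, 0.6, 0.3]
gripper_width: 0.002
grasp_force: 0.0
time: 10.5
tool_pos: [0.5417, -0.0252, 0.0916]
tool_rot: [0.002, 0.755, 0.655, 0.001]
contact_force: [0.4, -1.6, 5.5]
gripper_width: 0.003
grasp_force: 2.5
time: 10.75
tool_pos: [0.5418, -0.0252, 0.0897]
tool_rot: [0.002, 0.755, 0.655, 0.001]
contact_force: [-0.9, -1.8, 5.3]
gripper_width: -0.002
grasp_force: 2.6
```

Converted, 0.002 m is 0.032.

```bash
echo '[{"jaw":0, "sz":0.032}, {"jaw":0}]' > rows.txt && python3 shift.py rows.txt; echo '[{"jaw":0, "sz":0.032}, {"jaw":0}]' > rows.txt && python3 shift.py rows.txt
```

```text
time: 11.0
tool_pos: [0.5419, -0.0252, 0.0884]
tool_rot: [0.002, 0.755, 0.655, 0.001]
contact_force: [-1.3, -0.6, 8.7]
gripper_width: -0.002
grasp_force: 4.2
time: 11.25
tool_pos: [0.5426, -0.0253, 0.0883]
tool_rot: [0.003, 0.755, 0.655, 0.002]
contact_force: [-5.9, -0.2, 16.6]
gripper_width: -0.001
grasp_force: 8.4
```

Converted, -0.01 m is -0.16, -0.008 m is -0.128.

```bash
echo '[{"jaw":0, "sz":-0.128}, {"jaw":0, "sz":-0.16}, {"jaw":0, "sz":-0.16}, {"jaw":0}]' > rows.txt && python3 shift.py rows.txt; echo '[{"jaw":0, "sz":-0.48}, {"jaw":0.9, "sz":-0.72}, {"jaw":0.9}, {"jaw":0.9}]' > rows.txt && python3 shift.py rows.txt; python3 - <<'E'
from m import *
go([.540,-.0247,.095],1.434+np.pi/2)
im,p=snap("wrist"); cv2.imwrite("pics/w5.png",im[:,:,::-1])
for x,r,b in quads(im,"cap",500,20000): print(x.round(1),np.round(r[1],1),r[2], onz(x,p,"wrist",.122).round(4))
E
```

```text
time: 11.75
tool_pos: [0.5406, -0.0247, 0.1126]
tool_rot: [0.001, 0.755, 0.655, 0.001]
contact_force: [-0.0, 0.3, 3.0]
gripper_width: -0.003
grasp_force: 1.7
time: 12.25
tool_pos: [0.5392, -0.0245, 0.1854]
tool_rot: [-0.001, 0.755, 0.655, -0.0]
contact_force: [0.2, 0.1, -0.6]
gripper_width: 0.643
grasp_force: 0.0
d_tool [-0.0001  0.0009  0.0904] tilt [-0.0013  0.0003] rz -0.005 tcp [ 0.5392 -0.0245  0.1854] q6 -0.04 t 12.25
[280.4 224.2] [61. 82.] 90.0 [ 0.5388 -0.022   0.122 ]
```

View pics/w5.png

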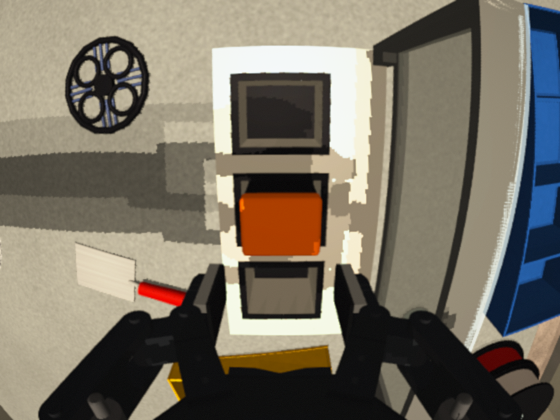

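w5: the middle cartridge popped up, cap at (280,224). Gripping it now.

Converted, 0.035 m is 0.56, 0.03 m is 0.48.

```bash
echo '[{"jaw":0.9, "sy":0.008, "sz":0.48}, {"jaw":0.9, "sz":0.56}, {"jaw":0.9, "sz":0.4}, {"jaw":0.9}]' > rows.txt && python3 shift.py rows.txt; echo '[{"jaw":0}, {"jaw":0}, {"jaw":0}, {"jaw":0}]' > rows.txt && python3 shift.py rows.txt; echo '[{"jaw":0, "sz":-0.48}, {"jaw":0, "sz":-0.72}, {"jaw":0, "sz":-0.72}, {"jaw":0}]' > rows.txt && python3 shift.py rows.txt; python3 - <<'E'
from h import *
go([.4635,-.288,.2])
E
```

```text
time: 12.8
tool_pos: [0.5369, -0.0241, 0.0919]
tool_rot: [-0.003, 0.756, 0.655, -0.003]
contact_force: [0.8, 0.7, -0.4]
gripper_width: 0.9
grasp_force: 0.0
time: 13.3
tool_pos: [0.5409, -0.0248, 0.0973]
tool_rot: [0.001, 0.755, 0.655, 0.001]
contact_force: [0.3, 1.0, 2.6]
gripper_width: 0.643
grasp_force: 68.3
time: 13.8
tool_pos: [0.5428, -0.0251, 0.2214]
tool_rot: [0.004, 0.755, 0.655, 0.003]
contact_force: [0.9, 0.2, -2.2]
gripper_width: 0.641
grasp_force: 68.1
d_tool [-0.2714 -0.0415  0.0211] tilt [ 0.0092 -0.0017] tcp [ 0.5428 -0.0251  0.2214] q6 -0.04 t 13.8
```

Converted, -0.045 m is -0.72, -0.007 m is -0.112.

```bash
echo '[{"jaw":0, "sx":-0.72, "sy":-0.112}, {"jaw":0, "sx":-0.72, "sy":-0.112}, {"jaw":0, "sx":-0.72, "sy":-0.112}, {"jaw":0, "sx":-0.72, "sy":-0.112}, {"jaw":0, "sx":-0.72, "sy":-0.112}]' > rows.txt && python3 shift.py rows.txt;  echo '[{"jaw":0, "sx":-0.72, "sy":-0.112}, {"jaw":0}, {"jaw":0}]' > rows.txt && python3 shift.py rows.txt; python3 - <<'E'
from h import *
go([.4635,-.288,.057])
im,p=snap("wrist"); cv2.imwrite("pics/w6.png",im[:,:,::-1])
E
```

```text
time: 14.42
tool_pos: [0.4723, -0.2432, 0.2141]
tool_rot: [-0.001, 0.755, 0.655, -0.0]
contact_force: [-0.2, 0.0, -2.1]
gripper_width: 0.642
grasp_force: 68.0
time: 14.8
tool_pos: [0.4599, -0.2853, 0.2147]
tool_rot: [-0.001, 0.756, 0.655, 0.0]
contact_force: [0.1, 0.3, -2.0]
gripper_width: 0.642
grasp_force: 68.0
d_tool [-0.0025  0.0042  0.1577] tilt [-0.0017  0.0022] tcp [ 0.4599 -0.2853  0.2147] q6 -0.55 t 14.8
```

Converted, 0.05 m is 0.8, 0.04 m is 0.64.

```bash
echo '[{"jaw":0, "sx":-0.048, "sy":0.048, "sz":0.8}, {"jaw":0, "sz":0.8}, {"jaw":0, "sz":0.64}, {"jaw":0, "sz":0.224}, {"jaw":0}]' > rows.txt && python3 shift.py rows.txt;echo '[{"jaw":0, "sz":0.032}, {"jaw":0}]' > rows.txt && python3 shift.py rows.txt;echo '[{"jaw":0, "sz":0.032}, {"jaw":0}]' > rows.txt && python3 shift.py rows.txt
```

```text
time: 15.48
tool_pos: [0.463, -0.2885, 0.0619]
tool_rot: [-0.001, 0.755, 0.656, -0.0]
contact_force: [0.6, -0.0, -1.8]
gripper_width: 0.637
grasp_force: 67.9
time: 15.72
tool_pos: [0.4641, -0.2902, 0.0623]
tool_rot: [0.002, 0.755, 0.655, 0.0]
contact_force: [-0.0, -0.3, -1.2]
gripper_width: 0.64
grasp_force: 67.9
time: 15.98
tool_pos: [0.463, -0.2896, 0.0586]
tool_rot: [0.0, 0.756, 0.655, 0.0]
contact_force: [-0.2, -0.2, -2.8]
gripper_width: 0.642
grasp_force: 67.9
```

```bash
echo '[{"jaw":0, "sz":0.048}, {"jaw":0}]' > rows.txt && python3 shift.py rows.txt;echo '[{"jaw":0.9}, {"jaw":0.9}, {"jaw":0.9, "sz":-0.8}, {"jaw":0.9, "sz":-0.96}, {"jaw":0.9, "sz":-0.96}]' > rows.txt && python3 shift.py rows.txt;echo '[{"jaw":0.9, "sz":-0.96}, {"jaw":0.9, "sx":0.32, "sz":-0.96}, {"jaw":0.9, "sx":0.864, "sy":-0.08}, {"jaw":0.9, "sx":0.864, "sy":-0.08}, {"jaw":0.9, "sx":0.864, "sy":-0.08}]' > rows.txt && python3 shift.py rows.txt;echo '[{"jaw":0.9, "sx":0.864, "sy":-0.08}, {"jaw":0.9, "sx":0.864, "sy":-0.08}, {"jaw":0.9, "sx":0.864, "sy":-0.08}, {"jaw":0.9, "sx":0.864, "sy":-0.08}, {"jaw":0.9, "sx":0.864, "sy":-0.08}]' > rows.txt && python3 shift.py rows.txt;echo '[{"jaw":0.9, "sx":0.48, "sy":-0.08}, {"jaw":0.9}, {"jaw":0.9}]' > rows.txt && python3 shift.py rows.txt; cat > fresh.py <<'E'
from m import *
import sys
im,p=snap("wrist"); np.savez(sys.argv[1]+".npz",im=im,**p); cv2.imwrite(f"pics/{sys.argv[1]}.png",im[:,:,::-1])
go([.5,.1,.35],1.434+np.pi/2)
HSV["blue"]=((105,170,120),(125,255,255))
def rect(im,p,z=.075):
    o=[]
    for x,r,b in quads(im,"blue",300,20000):
        w=np.array([onz(q,p,"wrist",z)[:2] for q in b]); e=[w[1]-w[0],w[2]-w[1]]; l=max(e,key=np.linalg.norm)
        c=onz(x,p,"wrist",z)[:2]; o.append((x,c)); print(x.round(1),"c",c.round(4),"dims",[round(np.linalg.norm(v),4) for v in e],"long heading",round(np.arctan2(l[1],l[0])%np.pi,3))
    return o
o=rect(im,p)
if len(sys.argv)>2:
    a=np.load(sys.argv[2]+".npz"); q={k:a[k] for k in("intrinsics","xyz","orientation")}; print("--",sys.argv[2])
    for x,c in rect(a["im"],q):
        for y,d in o:
            if np.linalg.norm(c-d)<.03: t,e=tri([ray(x,q,"wrist"),ray(y,p,"wrist")]); print("tri",t.round(4),e.round(4))
E
python3 fresh.py w7
```

```text
time: 16.23
tool_pos: [0.4627, -0.2892, 0.0548]
tool_rot: [-0.0, 0.756, 0.655, -0.0]
contact_force: [-0.1, 0.5, -1.6]
gripper_width: 0.639
grasp_force: 67.9
time: 16.85
tool_pos: [0.4628, -0.2893, 0.2273]
tool_rot: [0.0, 0.755, 0.655, 0.0]
contact_force: [1.1, -0.7, 0.2]
gripper_width: 0.899
grasp_force: 0.0
time: 17.48
tool_pos: [0.4738, -0.1059, 0.3453]
tool_rot: [0.001, 0.756, 0.655, 0.0]
contact_force: [0.7, 0.3, 0.2]
gripper_width: 0.909
grasp_force: 0.0
time: 18.1
tool_pos: [0.4872, 0.1653, 0.3452]
tool_rot: [0.0, 0.755, 0.655, 0.001]
contact_force: [0.9, 0.2, 0.8]
gripper_width: 0.9
grasp_force: 0.0
time: 18.48
tool_pos: [0.4867, 0.1933, 0.3448]
tool_rot: [0.0, 0.756, 0.655, -0.0]
contact_force: [-0.2, 0.1, 0.0]
gripper_width: 0.897
grasp_force: 0.0
d_tool [-0.0902  0.0264 -0.0052] tilt [ 0.0004 -0.0003] rz -0.006 tcp [0.4868 0.193  0.3448] q6 0.38 t 18.525
[494.3 241.8] c [0.8211 0.0289] dims [np.float64(0.0746), np.float64(0.0461)] long heading 3.135
[499.1 195.3] c [0.8213 0.1097] dims [np.float64(0.0658), np.float64(0.0574)] long heading 3.039
[229.6 113. ] c [0.4335 0.2717] dims [np.float64(0.0538), np.float64(0.0412)] long heading 0.113
[328.2 107. ] c [0.5573 0.2616] dims [np.float64(0.0533), np.float64(0.0412)] long heading 3.035
[254.5  16.8] c [0.4826 0.3898] dims [np.float64(0.0539), np.float64(0.043)] long heading 0.245
```

View pics/w7.png

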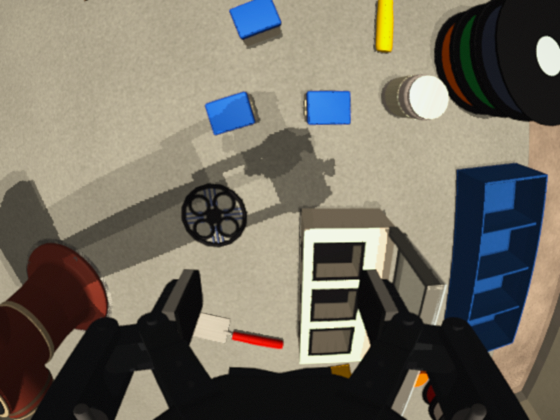

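w7: the fresh caps are at (230,113), (328,107) and (254,17), all standing. The dock's three bays are empty, and the reel and canister are clear of the nearest cartridge.

Converted, 0.05 m is 0.8, 0.025 m is 0.4.

```bash
echo '[{"jaw":0.95, "sx":0.88, "sz":0.64}, {"jaw":0.95, "sx":0.4, "sy":0.88, "sz":0.88}, {"jaw":0.95, "sy":0.32, "sz":0.8}, {"jaw":0.95}, {"jaw":0.95}]' > rows.txt && python3 shift.py rows.txt; python3 fresh.py w8 w7 | grep -v "c \[0.[89]"; python3 -c "
from h import *
go([.5573,.2616,.050],3.02)"
```

```text
time: 19.15
tool_pos: [0.5585, 0.2534, 0.2177]
tool_rot: [0.0, 0.756, 0.655, 0.001]
contact_force: [-0.7, -1.0, 0.7]
gripper_width: 0.95
grasp_force: 0.0
d_tool [-0.1604 -0.0359 -0.1314] tilt [0.0042 0.0014] rz -0.006 tcp [0.5589 0.2538 0.219 ] q6 0.45 t 19.2
[150.2 193.5] c [0.4346 0.2734] dims [np.float64(0.0541), np.float64(0.0411)] long heading 0.126
[175.4  59.6] c [0.4847 0.391 ] dims [np.float64(0.0564), np.float64(0.0421)] long heading 0.186
-- w7
[229.6 113. ] c [0.4335 0.2717] dims [np.float64(0.0538), np.float64(0.0412)] long heading 0.113
[328.2 107. ] c [0.5573 0.2616] dims [np.float64(0.0533), np.float64(0.0412)] long heading 3.035
[254.5  16.8] c [0.4826 0.3898] dims [np.float64(0.0539), np.float64(0.043)] long heading 0.245
tri [0.4325 0.272  0.0701] 0.0004
tri [0.4823 0.3924 0.0664] 0.0002
d_tool [ 0.0071 -0.0033  0.169 ] tilt [0.0042 0.0014] rz -0.021 tcp [0.5589 0.2538 0.219 ] q6 0.45 t 19.2
```

```bash
echo '[{"jaw":0.95, "sx":0.112, "sy":-0.048, "sz":0.8, "wz":-0.2}, {"jaw":0.95, "sz":0.8}, {"jaw":0.95, "sz":0.72}, {"jaw":0.95, "sz":0.32}, {"jaw":0.95}]' > rows.txt && python3 shift.py rows.txt; echo '[{"jaw":0}, {"jaw":0}, {"jaw":0}, {"jaw":0}, {"jaw":0}]' > rows.txt && python3 shift.py rows.txt; echo '[{"jaw":0, "sz":-0.48}, {"jaw":0, "sz":-0.8}, {"jaw":0, "sz":-0.96}, {"jaw":0, "sz":-0.32}, {"jaw":0}]' > rows.txt && python3 shift.py rows.txt; python3 -c "
from h import *
go([.5504,.0503,.2],3.005)"
```

```text
time: 19.82
tool_pos: [0.5561, 0.2614, 0.0515]
tool_rot: [0.0, 0.749, 0.663, 0.0]
contact_force: [-0.5, -0.1, 0.5]
gripper_width: 0.947
grasp_force: 0.0
time: 20.45
tool_pos: [0.5586, 0.2622, 0.0544]
tool_rot: [0.001, 0.749, 0.663, 0.003]
contact_force: [0.3, 0.7, 6.6]
gripper_width: 0.644
grasp_force: 64.6
time: 21.08
tool_pos: [0.5566, 0.2617, 0.2125]
tool_rot: [0.001, 0.749, 0.663, 0.002]
contact_force: [0.5, -0.7, -2.6]
gripper_width: 0.641
grasp_force: 64.3
d_tool [-0.2106  0.0195  0.0122] tilt [0.0031 0.0011] rz 0.015 tcp [0.5566 0.2617 0.2125] q6 0.44 t 21.075
```

The rows are not in the units I measure in: shifts go in shares of 62.5 mm and turns go in units of 0.1 rad. I convert before sending: -0.055 m is -0.88, -0.04 m is -0.64, 0.015 rad is 0.15.

```bash
echo '[{"jaw":0, "sx":-0.64, "sy":0.08, "wz":0.15}, {"jaw":0, "sx":-0.88, "sy":0.08}, {"jaw":0, "sx":-0.88, "sy":0.08}, {"jaw":0, "sx":-0.88, "sy":0.08}, {"jaw":0, "sx":-0.088}]' > rows.txt && python3 shift.py rows.txt; echo '[{"jaw":0}, {"jaw":0}, {"jaw":0}]' > rows.txt && python3 shift.py rows.txt; python3 - <<'E'
from m import *
go([.551,.0505,.143],3.005)
im,p=snap("wrist"); cv2.imwrite("pics/w9.png",im[:,:,::-1])
# empty bay openings: dark quads inside white deck, from w5(middle rest pose unknown) use this frame for bays
E
```

```text
time: 21.7
tool_pos: [0.5457, 0.0473, 0.2069]
tool_rot: [-0.002, 0.755, 0.655, -0.002]
contact_force: [0.9, 0.9, -3.0]
gripper_width: 0.639
grasp_force: 64.2
time: 22.08
tool_pos: [0.5475, 0.0513, 0.2103]
tool_rot: [-0.0, 0.753, 0.658, -0.0]
contact_force: [0.4, 0.3, -1.7]
gripper_width: 0.642
grasp_force: 64.2
d_tool [-0.0003  0.0036  0.0673] tilt [-0.0007  0.0002] rz 0.001 tcp [0.5475 0.0513 0.2103] q6 0.09 t 22.075
```

View pics/w9.png

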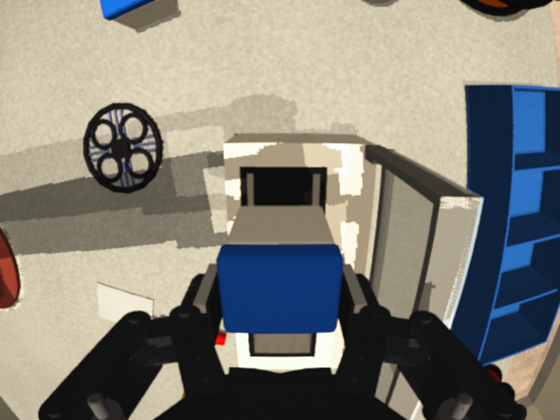

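w9: the fresh cartridge is held with its body at cols 237–327, and the left bay's mouth is at cols 241–327, rows 167+. It needs about +3.6 mm, as computed.

Converted, 0.03 m is 0.48, 0.02 m is 0.32.

```bash
echo '[{"jaw":0, "sy":0.0576, "sz":0.32}, {"jaw":0, "sz":0.48}, {"jaw":0, "sz":0.224}, {"jaw":0}]' > rows.txt && python3 shift.py rows.txt; python3 -c "
from h import *
go([.551,.0505,.143],3.005)"; echo '[{"jaw":0, "sz":0.128}, {"jaw":0, "sz":0.128}, {"jaw":0}]' > rows.txt && python3 shift.py rows.txt
```

```text
time: 22.62
tool_pos: [0.55, 0.0498, 0.1446]
tool_rot: [-0.001, 0.754, 0.657, -0.001]
contact_force: [1.0, -0.1, -2.5]
gripper_width: 0.636
grasp_force: 64.2
d_tool [0.0009 0.0009 0.0016] tilt [-0.0039  0.0002] rz -0.000 tcp [0.55   0.0498 0.1446] q6 0.09 t 22.625
time: 23.0
tool_pos: [0.5508, 0.0497, 0.1302]
tool_rot: [-0.0, 0.754, 0.657, -0.0]
contact_force: [-0.2, 0.2, -1.9]
gripper_width: 0.637
grasp_force: 64.2
```

Converted, 0.01 m is 0.16, 0.006 m is 0.096.

```bash
echo '[{"jaw":0, "sz":0.16}, {"jaw":0, "sz":0.16}, {"jaw":0, "sz":0.096}, {"jaw":0}]' > rows.txt && python3 shift.py rows.txt; echo '[{"jaw":0, "sz":0.048}, {"jaw":0}]' > rows.txt && python3 shift.py rows.txt
```

```text
time: 23.5
tool_pos: [0.5505, 0.0497, 0.1037]
tool_rot: [-0.001, 0.754, 0.657, -0.001]
contact_force: [0.7, 0.0, -1.1]
gripper_width: 0.638
grasp_force: 64.3
time: 23.75
tool_pos: [0.5512, 0.0497, 0.1018]
tool_rot: [0.0, 0.754, 0.657, 0.0]
contact_force: [0.0, 0.1, -1.4]
gripper_width: 0.64
grasp_force: 64.3
```

```bash
echo '[{"jaw":0, "sz":0.08}, {"jaw":0}]' > rows.txt && python3 shift.py rows.txt; echo '[{"jaw":0, "sz":0.08}, {"jaw":0}]' > rows.txt && python3 shift.py rows.txt
```

```text
time: 24.0
tool_pos: [0.5517, 0.0496, 0.0973]
tool_rot: [0.0, 0.754, 0.657, 0.0]
contact_force: [-0.3, -0.0, 2.8]
gripper_width: 0.642
grasp_force: 64.7
time: 24.25
tool_pos: [0.5518, 0.0496, 0.0921]
tool_rot: [0.001, 0.754, 0.657, 0.001]
contact_force: [0.3, -0.2, 3.4]
gripper_width: 0.641
grasp_force: 64.8
```

Converted, -0.045 m is -0.72, -0.02 m is -0.32.

```bash
echo '[{"jaw":0.9}, {"jaw":0.9}, {"jaw":0.9, "sz":-0.72}, {"jaw":0, "sz":-0.32}, {"jaw":0}]' > rows.txt && python3 shift.py rows.txt;echo '[{"jaw":0}, {"jaw":0}, {"jaw":0}]' > rows.txt && python3 shift.py rows.txt; python3 - <<'E'
from h import *
HSV["blue"]=((105,150,60),(125,255,255))
go([.551,.0505,.125],3.005)
im,p=snap("wrist")
for k in blobs(im,"blue",1500):
    x=cen(k)
    if 230<x[0]<340: print(cv2.minAreaRect(k),onz(x,p,"wrist",.122).round(4))
E
```

```text
time: 24.88
tool_pos: [0.5525, 0.0496, 0.1588]
tool_rot: [0.001, 0.754, 0.657, 0.002]
contact_force: [-1.2, 0.1, -1.0]
gripper_width: 0.49
grasp_force: 0.0
time: 25.25
tool_pos: [0.5505, 0.0496, 0.1555]
tool_rot: [-0.001, 0.754, 0.657, -0.001]
contact_force: [-0.5, 0.4, -1.0]
gripper_width: -0.001
grasp_force: 0.0
d_tool [0.0009 0.0004 0.0305] tilt [-0.0021  0.0001] rz -0.000 tcp [0.5505 0.0496 0.1555] q6 0.09 t 25.25
((282.5, 241.0), (68.0, 93.0), 90.0) [0.552  0.0551 0.122 ]
```

Converted, 0.028 m is 0.448, 0.012 m is 0.192.

```bash
echo '[{"jaw":0, "sx":0.016, "sz":0.448}, {"jaw":0, "sz":0.192}, {"jaw":0, "sz":0.192}, {"jaw":0, "sz":0.16}, {"jaw":0}]' > rows.txt && python3 shift.py rows.txt;echo '[{"jaw":0, "sz":0.064}, {"jaw":0, "sz":0.032}, {"jaw":0}]' > rows.txt && python3 shift.py rows.txt;echo '[{"jaw":0, "sz":0.016}, {"jaw":0, "sz":0.016}, {"jaw":0}]' > rows.txt && python3 shift.py rows.txt
```

```text
time: 25.92
tool_pos: [0.5512, 0.0507, 0.0949]
tool_rot: [-0.0, 0.754, 0.657, -0.0]
contact_force: [-3.0, -0.3, 4.3]
gripper_width: 0.003
grasp_force: 2.2
time: 26.3
tool_pos: [0.5514, 0.0507, 0.0895]
tool_rot: [-0.0, 0.754, 0.657, -0.0]
contact_force: [-2.9, 0.3, 5.8]
gripper_width: -0.0
grasp_force: 2.6
time: 26.68
tool_pos: [0.5517, 0.0507, 0.0885]
tool_rot: [0.0, 0.754, 0.657, 0.0]
contact_force: [-5.0, 0.0, 9.3]
gripper_width: -0.003
grasp_force: 4.5
```

One more millimetre to be sure of the stop, then rise gently and check.

```bash
echo '[{"jaw":0, "sz":0.024}, {"jaw":0}]' > rows.txt && python3 shift.py rows.txt; echo '[{"jaw":0, "sz":-0.112}, {"jaw":0, "sz":-0.096}, {"jaw":0}]' > rows.txt && python3 shift.py rows.txt;  echo '[{"jaw":0, "sz":-0.096}, {"jaw":0, "sz":-0.064}, {"jaw":0}]' > rows.txt && python3 shift.py rows.txt
```

```text
time: 26.92
tool_pos: [0.5518, 0.0507, 0.0884]
tool_rot: [-0.0, 0.754, 0.657, -0.0]
contact_force: [-8.4, 1.0, 15.0]
gripper_width: -0.0
grasp_force: 7.9
time: 27.3
tool_pos: [0.5516, 0.0506, 0.0985]
tool_rot: [0.0, 0.754, 0.657, 0.0]
contact_force: [0.1, 0.0, 0.3]
gripper_width: -0.003
grasp_force: 0.0
time: 27.68
tool_pos: [0.5516, 0.0506, 0.1087]
tool_rot: [0.0, 0.754, 0.657, 0.0]
contact_force: [1.2, -0.5, -0.2]
gripper_width: -0.0
grasp_force: 0.0
```

```bash
echo '[{"jaw":0.95, "sz":-0.8}, {"jaw":0.95, "sz":-0.96}, {"jaw":0.95, "sz":-0.96}, {"jaw":0.95, "sx":0.48, "sy":-0.48, "sz":-0.48}, {"jaw":0.95, "sx":0.64, "sy":-0.56}]' > rows.txt && python3 shift.py rows.txt;  echo '[{"jaw":0.95, "sx":0.928, "sy":-0.528}, {"jaw":0.95}, {"jaw":0.95}]' > rows.txt && python3 shift.py rows.txt; python3 fresh.py wa| grep -v "c \[0.[89]"; python3 -c "
from h import *
go([.4335,.272,.050],0.12)"
```

```text
time: 28.3
tool_pos: [0.4976, 0.1292, 0.3125]
tool_rot: [0.002, 0.755, 0.656, 0.003]
contact_force: [0.5, -0.0, -0.0]
gripper_width: 0.951
grasp_force: 0.0
time: 28.68
tool_pos: [0.4733, 0.1868, 0.3081]
tool_rot: [0.0, 0.754, 0.657, -0.0]
contact_force: [0.6, -0.9, 0.5]
gripper_width: 0.949
grasp_force: 0.0
d_tool [-0.0818  0.038  -0.042 ] tilt [-0.0003 -0.0005] rz -0.001 tcp [0.4736 0.1862 0.308 ] q6 0.37 t 28.725
[353.3 272.5] c [0.5526 0.0382] dims [np.float64(0.0581), np.float64(0.0472)] long heading 2.978
[235.6 106.4] c [0.4333 0.2717] dims [np.float64(0.054), np.float64(0.0417)] long heading 0.117
d_tool [ 0.0796 -0.0514  0.258 ] tilt [-0.0003 -0.0005] rz -0.258 tcp [0.4736 0.1862 0.308 ] q6 0.37 t 28.725
```

```bash
echo '[{"jaw":0.95, "sx":0.64, "sy":-0.416, "sz":0.8}, {"jaw":0.95, "sx":0.64, "sy":-0.416, "sz":0.88}, {"jaw":0.95, "sz":0.64, "wz":-1.3}, {"jaw":0.95, "sz":0.32, "wz":-1.28}, {"jaw":0.95}]' > rows.txt && python3 shift.py rows.txt;  python3 -c "
from h import *
go([.4335,.272,.050],0.12)"
```

```text
time: 29.35
tool_pos: [0.4369, 0.2613, 0.1534]
tool_rot: [-0.001, 0.664, 0.747, -0.002]
contact_force: [0.9, -0.8, 0.0]
gripper_width: 0.95
grasp_force: 0.0
d_tool [ 0.0112 -0.0016  0.1034] tilt [-0.0045 -0.002 ] rz -0.003 tcp [0.4369 0.2613 0.1534] q6 0.28 t 29.35
```

```bash
echo '[{"jaw":0.95}, {"jaw":0.95}]' > rows.txt && python3 shift.py rows.txt;  python3 -c "
from h import *
go([.4335,.272,.050],0.12)"
```

```text
time: 29.6
tool_pos: [0.4388, 0.263, 0.1576]
tool_rot: [0.001, 0.664, 0.748, 0.001]
contact_force: [0.3, 0.1, -0.7]
gripper_width: 0.955
grasp_force: 0.0
d_tool [ 0.0095 -0.0045  0.1076] tilt [0.0027 0.0011] rz -0.001 tcp [0.4388 0.263  0.1576] q6 0.28 t 29.6
```

Converted, 0.04 m is 0.64, 0.035 m is 0.56.

```bash
echo '[{"jaw":0.95, "sx":0.152, "sy":-0.064, "sz":0.32}, {"jaw":0.95, "sz":0.64}, {"jaw":0.95, "sz":0.56}, {"jaw":0.95, "sz":0.176}, {"jaw":0.95}]' > rows.txt && python3 shift.py rows.txt; python3 -c "
from h import *
go([.4335,.272,.050],0.12)"; echo '[{"jaw":0}, {"jaw":0}, {"jaw":0}, {"jaw":0}, {"jaw":0}]' > rows.txt && python3 shift.py rows.txt; echo '[{"jaw":0, "sz":-0.48}, {"jaw":0, "sz":-0.8}, {"jaw":0, "sz":-0.96, "wz":1.3}, {"jaw":0, "sz":-0.32, "wz":1.3}, {"jaw":0}]' > rows.txt && python3 shift.py rows.txt; echo '[{"jaw":0}, {"jaw":0}]' > rows.txt && python3 shift.py rows.txt; python3 -c "
from h import *
go([.5405,-.0248,.21],3.005)"
```

```text
time: 30.22
tool_pos: [0.4327, 0.272, 0.0503]
tool_rot: [0.0, 0.663, 0.748, 0.0]
contact_force: [0.7, 0.3, -0.3]
gripper_width: 0.953
grasp_force: 0.0
d_tool [-0.0001  0.0008  0.0003] tilt [0.0001 0.0001] rz 0.001 tcp [0.4327 0.272  0.0503] q6 0.29 t 30.225
time: 30.85
tool_pos: [0.4339, 0.2727, 0.0521]
tool_rot: [0.001, 0.663, 0.749, 0.002]
contact_force: [-1.7, 0.1, 5.9]
gripper_width: 0.647
grasp_force: 64.6
time: 31.48
tool_pos: [0.4335, 0.2724, 0.2123]
tool_rot: [0.001, 0.754, 0.657, 0.002]
contact_force: [-0.0, 0.2, -1.3]
gripper_width: 0.64
grasp_force: 64.3
time: 31.72
tool_pos: [0.4313, 0.2715, 0.2074]
tool_rot: [-0.001, 0.754, 0.657, -0.002]
contact_force: [0.2, 0.3, -2.2]
gripper_width: 0.64
grasp_force: 64.2
d_tool [-0.2784  0.1489 -0.0025] tilt [-0.0036 -0.0016] rz -0.001 tcp [0.4313 0.2715 0.2074] q6 0.55 t 31.725
```

Converted, -0.0398 m is -0.6368, 0.0213 m is 0.3408.

```bash
echo '[{"jaw":0, "sx":-0.6368, "sy":0.3408}, {"jaw":0, "sx":-0.6368, "sy":0.3408}, {"jaw":0, "sx":-0.6368, "sy":0.3408}, {"jaw":0, "sx":-0.6368, "sy":0.3408}, {"jaw":0, "sx":-0.6368, "sy":0.3408}]' > rows.txt && python3 shift.py rows.txt;echo '[{"jaw":0, "sx":-0.6368, "sy":0.3408}, {"jaw":0, "sx":-0.6368, "sy":0.3408}, {"jaw":0}, {"jaw":0, "sz":0.32}, {"jaw":0}]' > rows.txt && python3 shift.py rows.txt;python3 -c "
from h import *
go([.5405,-.0248,.145],3.005)"
```

```text
time: 32.35
tool_pos: [0.51, 0.0587, 0.2083]
tool_rot: [-0.001, 0.754, 0.657, -0.001]
contact_force: [0.2, -0.4, -1.4]
gripper_width: 0.644
grasp_force: 64.2
time: 32.98
tool_pos: [0.5391, -0.0232, 0.186]
tool_rot: [-0.003, 0.754, 0.657, -0.002]
contact_force: [-0.3, 0.0, -1.4]
gripper_width: 0.643
grasp_force: 64.3
d_tool [-0.0014  0.0018  0.0409] tilt [-0.0064  0.0014] rz -0.001 tcp [ 0.5391 -0.0232  0.186 ] q6 -0.04 t 32.975
```

Converted, 0.02 m is 0.32, -0.0015 m is -0.024.

```bash
echo '[{"jaw":0, "sx":-0.024, "sy":0.016, "sz":0.32}, {"jaw":0, "sz":0.32}, {"jaw":0}]' > rows.txt && python3 shift.py rows.txt;python3 -c "
from h import *
go([.5405,-.0248,.145],3.005)"; echo '[{"jaw":0, "sz":0.128}, {"jaw":0, "sz":0.112}, {"jaw":0}]' > rows.txt && python3 shift.py rows.txt;
```

```text
time: 33.35
tool_pos: [0.5402, -0.0256, 0.1464]
tool_rot: [-0.002, 0.754, 0.656, -0.002]
contact_force: [-0.2, -0.4, -1.9]
gripper_width: 0.64
grasp_force: 64.3
d_tool [0.0008 0.0002 0.0014] tilt [-0.0058  0.0011] rz -0.002 tcp [ 0.5402 -0.0256  0.1464] q6 -0.05 t 33.35
time: 33.72
tool_pos: [0.5419, -0.0262, 0.1343]
tool_rot: [-0.0, 0.755, 0.656, -0.0]
contact_force: [0.9, -0.8, -1.5]
gripper_width: 0.637
grasp_force: 64.3
```

Converted, 0.012 m is 0.192, 0.01 m is 0.16.

```bash
echo '[{"jaw":0, "sx":0.016, "sy":-0.016, "sz":0.128}, {"jaw":0, "sz":0.16}, {"jaw":0, "sz":0.192}, {"jaw":0}]' > rows.txt && python3 shift.py rows.txt; echo '[{"jaw":0, "sz":0.096}, {"jaw":0}]' > rows.txt && python3 shift.py rows.txt; echo '[{"jaw":0, "sz":0.08}, {"jaw":0}]' > rows.txt && python3 shift.py rows.txt
```

```text
time: 34.22
tool_pos: [0.5401, -0.0249, 0.1029]
tool_rot: [-0.001, 0.755, 0.656, -0.001]
contact_force: [0.6, 0.0, -1.8]
gripper_width: 0.638
grasp_force: 64.3
time: 34.48
tool_pos: [0.5419, -0.0252, 0.0993]
tool_rot: [0.0, 0.754, 0.656, 0.0]
contact_force: [-0.2, -0.8, -0.9]
gripper_width: 0.644
grasp_force: 64.3
time: 34.72
tool_pos: [0.542, -0.0253, 0.0944]
tool_rot: [0.001, 0.755, 0.656, 0.001]
contact_force: [0.3, -0.9, 3.4]
gripper_width: 0.638
grasp_force: 64.8
```

Spring felt again: this bay's catch is out. Release, then press.

```bash
echo '[{"jaw":0.9}, {"jaw":0.9}, {"jaw":0.9, "sz":-0.72}, {"jaw":0, "sz":-0.288}, {"jaw":0}]' > rows.txt && python3 shift.py rows.txt;echo '[{"jaw":0}, {"jaw":0}, {"jaw":0}]' > rows.txt && python3 shift.py rows.txt; python3 -c "
from h import *
go([.5405,-.0248,.125],3.005)"; echo '[{"jaw":0, "sz":0.448}, {"jaw":0, "sz":0.192}, {"jaw":0, "sz":0.192}, {"jaw":0, "sz":0.16}, {"jaw":0}]' > rows.txt && python3 shift.py rows.txt;echo '[{"jaw":0, "sz":0.048}, {"jaw":0, "sz":0.032}, {"jaw":0}]' > rows.txt && python3 shift.py rows.txt
```

```text
time: 35.35
tool_pos: [0.5426, -0.0253, 0.1585]
tool_rot: [0.001, 0.755, 0.656, 0.001]
contact_force: [0.2, 0.0, -0.9]
gripper_width: 0.485
grasp_force: 0.0
time: 35.72
tool_pos: [0.5408, -0.025, 0.1556]
tool_rot: [-0.001, 0.755, 0.656, -0.001]
contact_force: [0.3, -0.0, -0.7]
gripper_width: -0.0
grasp_force: 0.0
d_tool [ 0.0002 -0.0002  0.0306] tilt [-0.002   0.0004] rz -0.002 tcp [ 0.5408 -0.025   0.1556] q6 -0.04 t 35.725
time: 36.35
tool_pos: [0.5412, -0.0251, 0.0949]
tool_rot: [-0.0, 0.754, 0.656, -0.0]
contact_force: [-2.1, 1.0, 4.7]
gripper_width: -0.002
grasp_force: 2.3
time: 36.72
tool_pos: [0.5414, -0.0251, 0.0905]
tool_rot: [-0.0, 0.754, 0.656, -0.0]
contact_force: [-2.8, 0.8, 5.3]
gripper_width: 0.002
grasp_force: 2.6
```

```bash
echo '[{"jaw":0, "sz":0.032}, {"jaw":0, "sz":0.032}, {"jaw":0}]' > rows.txt && python3 shift.py rows.txt; echo '[{"jaw":0, "sz":0.016}, {"jaw":0}]' > rows.txt && python3 shift.py rows.txt; echo '[{"jaw":0, "sz":-0.128}, {"jaw":0, "sz":-0.096}, {"jaw":0}]' > rows.txt && python3 shift.py rows.txt;  echo '[{"jaw":0, "sz":-0.096}, {"jaw":0, "sz":-0.064}, {"jaw":0}]' > rows.txt && python3 shift.py rows.txt
```

```text
time: 37.1
tool_pos: [0.5419, -0.0252, 0.0884]
tool_rot: [-0.0, 0.754, 0.656, -0.0]
contact_force: [-6.7, 0.6, 14.4]
gripper_width: -0.005
grasp_force: 6.8
time: 37.35
tool_pos: [0.5419, -0.0252, 0.0884]
tool_rot: [-0.0, 0.754, 0.656, -0.0]
contact_force: [-9.1, 1.7, 19.1]
gripper_width: -0.002
grasp_force: 9.2
time: 37.72
tool_pos: [0.5415, -0.0252, 0.099]
tool_rot: [0.0, 0.755, 0.656, 0.0]
contact_force: [0.5, 0.5, -0.6]
gripper_width: -0.001
grasp_force: 0.0
time: 38.1
tool_pos: [0.5417, -0.0252, 0.1092]
tool_rot: [0.0, 0.755, 0.656, 0.0]
contact_force: [0.3, 0.1, 0.1]
gripper_width: -0.004
grasp_force: 0.0
```

Converted, -0.05 m is -0.8, -0.019 m is -0.304.

```bash
echo '[{"jaw":0.95, "sz":-0.8}, {"jaw":0.95, "sz":-0.96}, {"jaw":0.95, "sz":-0.96}, {"jaw":0.95, "sx":0.48, "sy":-0.304, "sz":-0.48}, {"jaw":0.95, "sx":0.848, "sy":-0.304}]' > rows.txt && python3 shift.py rows.txt;  echo '[{"jaw":0.95, "sx":0.848, "sy":-0.304}, {"jaw":0.95, "sx":0.848, "sy":-0.304}, {"jaw":0.95, "sx":0.848, "sy":-0.304}, {"jaw":0.95, "sx":0.848, "sy":-0.304}, {"jaw":0.95}]' > rows.txt && python3 shift.py rows.txt;echo '[{"jaw":0.95}]' > rows.txt && python3 shift.py rows.txt; python3 fresh.py wb| grep -v "c \[0.[89]"; python3 -c "
from h import *
go([.484,.391,.050],0.22)"
```

```text
time: 38.72
tool_pos: [0.5165, 0.0622, 0.3132]
tool_rot: [0.003, 0.756, 0.655, 0.003]
contact_force: [0.0, 0.5, -0.6]
gripper_width: 0.948
grasp_force: 0.0
time: 39.35
tool_pos: [0.468, 0.2858, 0.3084]
tool_rot: [-0.0, 0.753, 0.658, -0.0]
contact_force: [-0.4, -0.3, 0.1]
gripper_width: 0.952
grasp_force: 0.0
time: 39.48
tool_pos: [0.4693, 0.2828, 0.3085]
tool_rot: [0.0, 0.754, 0.656, -0.0]
contact_force: [0.6, 0.5, 0.7]
gripper_width: 0.951
grasp_force: 0.0
d_tool [-0.1762  0.0555 -0.0413] tilt [-0.0002 -0.0005] rz -0.003 tcp [0.4695 0.2822 0.3086] q6 0.55 t 39.525
[349.2 363.9] c [ 0.5383 -0.0455] dims [np.float64(0.055), np.float64(0.0462)] long heading 3.0
[354.8 329.4] c [0.5481 0.0309] dims [np.float64(0.0477), np.float64(0.0456)] long heading 3.022
[279.1  79.1] c [0.4828 0.3915] dims [np.float64(0.0537), np.float64(0.0423)] long heading 0.218
d_tool [ 0.1099 -0.0008  0.2586] tilt [-0.0002 -0.0005] rz -0.360 tcp [0.4695 0.2822 0.3086] q6 0.55 t 39.525
```

Converted, 0.06 m is 0.96, 0.05 m is 0.8, -0.18 rad is -1.8.

```bash
echo '[{"jaw":0.95, "sx":0.8, "sy":-0.016, "sz":0.64}, {"jaw":0.95, "sx":0.96, "sy":-0.016, "sz":0.8}, {"jaw":0.95, "sz":0.64, "wz":-1.8}, {"jaw":0.95, "sz":0.32, "wz":-1.78}, {"jaw":0.95}]' > rows.txt && python3 shift.py rows.txt; echo '[{"jaw":0.95}, {"jaw":0.95}]' > rows.txt && python3 shift.py rows.txt;  python3 -c "
from h import *
go([.4828,.3915,.050],0.218)"
```

```text
time: 40.15
tool_pos: [0.4805, 0.3769, 0.1673]
tool_rot: [-0.001, 0.627, 0.779, -0.002]
contact_force: [0.2, 1.2, 0.6]
gripper_width: 0.95
grasp_force: 0.0
time: 40.4
tool_pos: [0.4822, 0.379, 0.1719]
tool_rot: [0.001, 0.626, 0.779, 0.002]
contact_force: [-0.2, -0.7, -0.0]
gripper_width: 0.949
grasp_force: 0.0
d_tool [0.0119 0.0029 0.122 ] tilt [0.0029 0.0017] rz -0.001 tcp [0.4822 0.379  0.1719] q6 0.33 t 40.4
```

Converted, 0.045 m is 0.72, 0.04 m is 0.64.

```bash
echo '[{"jaw":0.95, "sx":0.192, "sy":0.048, "sz":0.32}, {"jaw":0.95, "sz":0.72}, {"jaw":0.95, "sz":0.64}, {"jaw":0.95, "sz":0.24}, {"jaw":0.95}]' > rows.txt && python3 shift.py rows.txt; python3 -c "
from h import *
go([.4828,.3915,.050],.218)"; echo '[{"jaw":0}, {"jaw":0}, {"jaw":0}, {"jaw":0}, {"jaw":0}]' > rows.txt && python3 shift.py rows.txt; echo '[{"jaw":0, "sz":-0.48}, {"jaw":0, "sz":-0.8}, {"jaw":0, "sz":-0.96, "wz":1.8}, {"jaw":0, "sz":-0.32, "wz":1.78}, {"jaw":0}]' > rows.txt && python3 shift.py rows.txt; echo '[{"jaw":0}, {"jaw":0}]' > rows.txt && python3 shift.py rows.txt; python3 -c "
from h import *
go([.5302,-.1003,.21],3.005)"
```

```text
time: 41.02
tool_pos: [0.4805, 0.3912, 0.0484]
tool_rot: [-0.0, 0.626, 0.78, -0.001]
contact_force: [0.7, -0.0, -0.1]
gripper_width: 0.948
grasp_force: 0.0
d_tool [-0.0002  0.0023 -0.0016] tilt [-0.0022 -0.0013] rz 0.001 tcp [0.4805 0.3912 0.0484] q6 0.34 t 41.025
time: 41.65
tool_pos: [0.4831, 0.3924, 0.0525]
tool_rot: [0.001, 0.626, 0.78, 0.002]
contact_force: [0.4, 0.8, 5.9]
gripper_width: 0.638
grasp_force: 64.9
time: 42.28
tool_pos: [0.4822, 0.3918, 0.2123]
tool_rot: [0.0, 0.754, 0.657, 0.002]
contact_force: [-0.6, -0.2, -2.6]
gripper_width: 0.636
grasp_force: 64.1
time: 42.52
tool_pos: [0.4802, 0.3906, 0.207]
tool_rot: [-0.0, 0.754, 0.657, -0.002]
contact_force: [-1.1, 0.3, -2.5]
gripper_width: 0.645
grasp_force: 64.1
d_tool [-0.4794  0.1169 -0.002 ] tilt [-0.0038 -0.0023] rz -0.001 tcp [0.4802 0.3906 0.207 ] q6 0.7 t 42.525
```

```bash
echo '[{"jaw":0, "sx":-0.768, "sy":0.1872}, {"jaw":0, "sx":-0.768, "sy":0.1872}, {"jaw":0, "sx":-0.768, "sy":0.1872}, {"jaw":0, "sx":-0.768, "sy":0.1872}, {"jaw":0, "sx":-0.768, "sy":0.1872}]' > rows.txt && python3 shift.py rows.txt;echo '[{"jaw":0, "sx":-0.768, "sy":0.1872}, {"jaw":0, "sx":-0.768, "sy":0.1872}, {"jaw":0, "sx":-0.768, "sy":0.1872}, {"jaw":0, "sx":-0.768, "sy":0.1872}, {"jaw":0, "sx":-0.768, "sy":0.1872}]' > rows.txt && python3 shift.py rows.txt;echo '[{"jaw":0, "sz":0.32}, {"jaw":0}, {"jaw":0}]' > rows.txt && python3 shift.py rows.txt;python3 -c "
from h import *
go([.5302,-.1003,.145],3.005)"
```

```text
time: 43.15
tool_pos: [0.5053, 0.1439, 0.2082]
tool_rot: [-0.001, 0.754, 0.657, -0.001]
contact_force: [0.3, 0.7, -2.6]
gripper_width: 0.641
grasp_force: 64.1
time: 43.78
tool_pos: [0.53, -0.1017, 0.2082]
tool_rot: [-0.001, 0.754, 0.657, -0.001]
contact_force: [0.3, -0.9, -0.9]
gripper_width: 0.637
grasp_force: 64.1
time: 44.15
tool_pos: [0.5303, -0.0991, 0.189]
tool_rot: [-0.001, 0.754, 0.657, -0.0]
contact_force: [-0.1, 0.4, -0.5]
gripper_width: 0.639
grasp_force: 64.1
d_tool [-0.0012  0.0002  0.044 ] tilt [-0.0015  0.0008] rz -0.001 tcp [ 0.5303 -0.0991  0.189 ] q6 -0.19 t 44.15
```

Converted, 0.025 m is 0.4, 0.018 m is 0.288.

```bash
echo '[{"jaw":0, "sx":-0.0192, "sz":0.4}, {"jaw":0, "sz":0.288}, {"jaw":0}]' > rows.txt && python3 shift.py rows.txt;python3 -c "
from h import *
go([.5302,-.1003,.145],3.005)"; echo '[{"jaw":0, "sz":0.128}, {"jaw":0, "sz":0.128}, {"jaw":0}]' > rows.txt && python3 shift.py rows.txt
```

```text
time: 44.52
tool_pos: [0.5293, -0.1004, 0.1449]
tool_rot: [-0.002, 0.754, 0.657, -0.001]
contact_force: [-0.5, 0.4, -1.4]
gripper_width: 0.64
grasp_force: 64.1
d_tool [ 0.0002  0.0009 -0.0001] tilt [-0.0036  0.0013] rz -0.001 tcp [ 0.5293 -0.1004  0.1449] q6 -0.19 t 44.525
time: 44.9
tool_pos: [0.5301, -0.1013, 0.1301]
tool_rot: [-0.001, 0.755, 0.656, -0.0]
contact_force: [0.2, 0.7, -1.0]
gripper_width: 0.642
grasp_force: 64.1
```

Converted, 0.01 m is 0.16, 0.006 m is 0.096.

```bash
echo '[{"jaw":0, "sx":0.016, "sz":0.16}, {"jaw":0, "sz":0.16}, {"jaw":0, "sz":0.096}, {"jaw":0}]' > rows.txt && python3 shift.py rows.txt; echo '[{"jaw":0, "sz":0.096}, {"jaw":0}]' > rows.txt && python3 shift.py rows.txt; echo '[{"jaw":0, "sz":0.08}, {"jaw":0}]' > rows.txt && python3 shift.py rows.txt
```

```text
time: 45.4
tool_pos: [0.5301, -0.1003, 0.1038]
tool_rot: [-0.001, 0.755, 0.656, -0.0]
contact_force: [-0.4, -0.3, -1.4]
gripper_width: 0.643
grasp_force: 64.1
time: 45.65
tool_pos: [0.5304, -0.1004, 0.0983]
tool_rot: [-0.0, 0.755, 0.656, -0.0]
contact_force: [-1.0, 0.3, -1.0]
gripper_width: 0.642
grasp_force: 64.1
time: 45.9
tool_pos: [0.5304, -0.1004, 0.0933]
tool_rot: [-0.0, 0.755, 0.656, -0.0]
contact_force: [-0.6, 0.3, -1.9]
gripper_width: 0.639
grasp_force: 64.1
```

No spring here, so this catch stands in. I'll lower a bit more, let go, and check the height.

Converted, 0.004 m is 0.064.

```bash
echo '[{"jaw":0, "sz":0.064}, {"jaw":0}, {"jaw":0.8}, {"jaw":0.9}, {"jaw":0.9}]' > rows.txt && python3 shift.py rows.txt; echo '[{"jaw":0.9, "sz":-0.8}, {"jaw":0.9, "sz":-0.96}, {"jaw":0.9, "sz":-0.8}, {"jaw":0}, {"jaw":0}]' > rows.txt && python3 shift.py rows.txt; python3 - <<'E'
from m import *
go([.5302,-.1003,.11],3.005)
im,p=snap("wrist"); cv2.imwrite("pics/wc.png",im[:,:,::-1])
E
```

```text
time: 46.52
tool_pos: [0.5309, -0.1005, 0.0901]
tool_rot: [0.0, 0.755, 0.656, 0.0]
contact_force: [-0.3, -0.0, 0.8]
gripper_width: 0.902
grasp_force: 0.0
time: 47.15
tool_pos: [0.5305, -0.1004, 0.2494]
tool_rot: [-0.0, 0.755, 0.656, -0.0]
contact_force: [-0.1, 0.7, -0.2]
gripper_width: 0.484
grasp_force: 0.0
d_tool [ 0.     -0.0002  0.1394] tilt [-0.0004  0.0001] rz -0.002 tcp [ 0.5305 -0.1004  0.2494] q6 -0.19 t 47.15
```

View pics/wc.png

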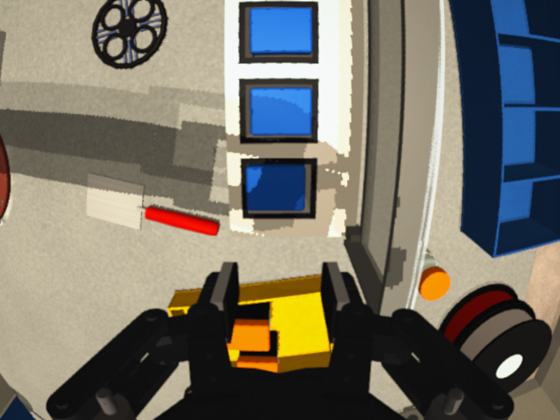

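wc: three blue caps in the bays at (282,29), (281,110) and (275,187), and the spent cartridges in the tray. The third cap sits a little left, with a grey strip on its right, so I'll zoom in on it.

```bash
python3 - <<'E'
import cv2
im=cv2.imread("pics/wc.png")[60:240,200:360]
cv2.imwrite("pics/wcz.png",cv2.resize(cv2.convertScaleAbs(im,alpha=1.3,beta=20),None,fx=3.3,fy=3.3,interpolation=cv2.INTER_CUBIC))
E
```

```text
(no output)
```

View pics/wcz.png

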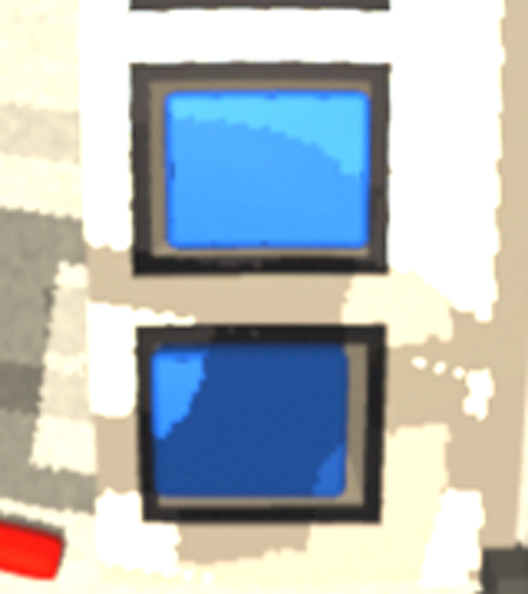

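Same size as its neighbour, so it is just seated a millimetre or two aside. Now I'll feel its height gently, well short of the click.

```bash
echo '[{"jaw":0, "sz":0.8}, {"jaw":0, "sz":0.8}, {"jaw":0, "sz":0.64}, {"jaw":0, "sz":0.128}, {"jaw":0}]' > rows.txt && python3 shift.py rows.txt; echo '[{"jaw":0, "sz":0.048}, {"jaw":0}]' > rows.txt && python3 shift.py rows.txt; echo '[{"jaw":0, "sz":0.032}, {"jaw":0}]' > rows.txt && python3 shift.py rows.txt
```

```text
time: 47.82
tool_pos: [0.5304, -0.1003, 0.1014]
tool_rot: [-0.001, 0.755, 0.656, -0.0]
contact_force: [0.6, -0.5, 0.3]
gripper_width: 0.002
grasp_force: 0.0
time: 48.08
tool_pos: [0.5313, -0.1007, 0.0999]
tool_rot: [0.001, 0.754, 0.656, 0.0]
contact_force: [-0.6, -0.6, 0.6]
gripper_width: 0.002
grasp_force: 0.0
time: 48.32
tool_pos: [0.5314, -0.1008, 0.0978]
tool_rot: [0.001, 0.755, 0.656, 0.0]
contact_force: [-0.0, -0.0, 3.9]
gripper_width: -0.001
grasp_force: 1.7
```

It meets at 0.098, which is the clicked-down height. On to the lid: rise, go over it at the middle, and drop behind it.

Converted, -0.06 m is -0.96, -0.05 m is -0.8.

```bash
echo '[{"jaw":0, "sz":-0.8}, {"jaw":0, "sz":-0.96}, {"jaw":0, "sz":-0.96}, {"jaw":0, "sx":0.48, "sz":-0.8}, {"jaw":0, "sx":0.736, "sy":0.48}]' > rows.txt && python3 shift.py rows.txt; echo '[{"jaw":0, "sy":0.96}, {"jaw":0, "sy":0.96}, {"jaw":0}, {"jaw":0}]' > rows.txt && python3 shift.py rows.txt; python3 - <<'E'
from m import *
t,r,s=st(); e=np.array([.9907,-.136]); f=np.array([.136,.9907]); d=t[:2]-[.5408,-.0248]; print("dock xy",(d@e).round(4),(d@f).round(4),t[2])
go(t,3.005)
im,p=snap("wrist"); cv2.imwrite("pics/wd.png",im[:,:,::-1])
E
```

```text
time: 48.95
tool_pos: [0.5729, -0.0297, 0.3243]
tool_rot: [0.005, 0.755, 0.655, 0.004]
contact_force: [1.0, 0.1, -0.0]
gripper_width: 0.0
grasp_force: 0.0
time: 49.45
tool_pos: [0.6895, -0.0459, 0.316]
tool_rot: [-0.001, 0.754, 0.656, -0.001]
contact_force: [-0.9, -0.2, 0.2]
gripper_width: 0.0
grasp_force: 0.0
dock xy 0.1502 -0.0007 0.3159749990073243
d_tool [0. 0. 0.] tilt [-0.0017  0.0004] rz -0.002 tcp [ 0.6895 -0.0459  0.316 ] q6 -0.04 t 49.45
```

View pics/wd.png

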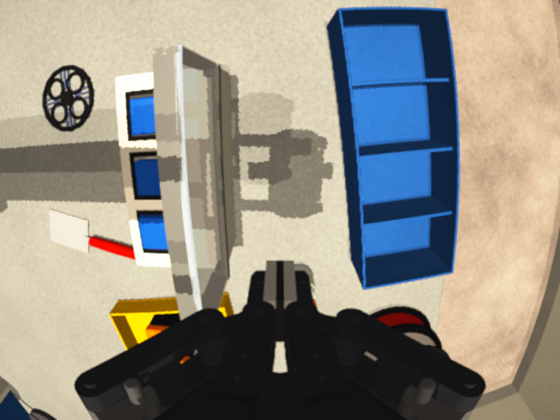

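wd: the fingers are at (280,280), behind the lid, whose top edge is at cols 155–205. There is free bench below, so I go down and start pushing.

Converted, 0.05 m is 0.8, -0.025 m is -0.4.

```bash
echo '[{"jaw":0, "sz":0.8}, {"jaw":0, "sz":0.8}, {"jaw":0, "sz":0.16}, {"jaw":0, "sy":-0.4}, {"jaw":0, "sy":-0.4}]' > rows.txt && python3 shift.py rows.txt; echo '[{"jaw":0, "sy":-0.32}, {"jaw":0, "sy":-0.32}, {"jaw":0}]' > rows.txt && python3 shift.py rows.txt
```

```text
time: 50.12
tool_pos: [0.6403, -0.0391, 0.2102]
tool_rot: [0.002, 0.755, 0.656, 0.001]
contact_force: [-0.5, -0.0, 0.3]
gripper_width: 0.0
grasp_force: 0.0
time: 50.5
tool_pos: [0.6008, -0.0335, 0.2103]
tool_rot: [0.002, 0.754, 0.656, 0.002]
contact_force: [0.5, -0.6, -0.7]
gripper_width: 0.0
grasp_force: 0.0
```

```bash
python3 - <<'E'
from h import *
im,p=snap("scene"); cv2.imwrite("pics/s2.png",cv2.resize(im[120:340,160:440,::-1],None,fx=2.5,fy=2.5))
E
```

```text
(no output)
```

View pics/s2.png

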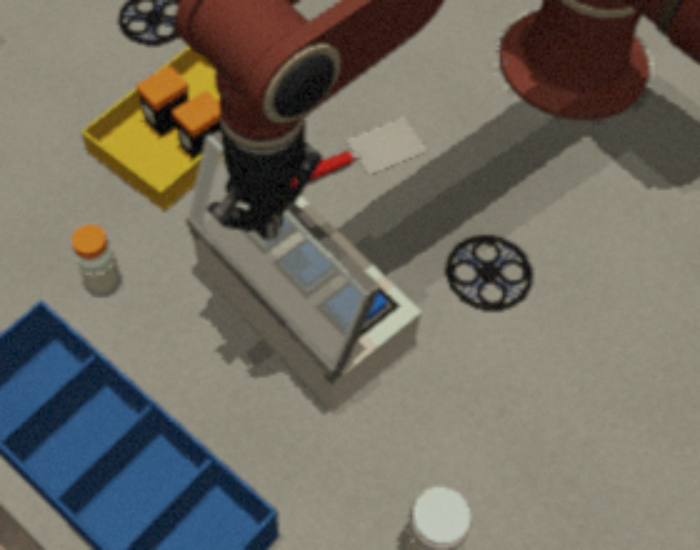

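s2: the lid has swung partway over, pushed by the fingers. Both spent cartridges stand in the tray and the jar is undisturbed. Carrying on.

```bash
echo '[{"jaw":0, "sy":-0.24, "sz":0.112}, {"jaw":0, "sy":-0.24, "sz":0.128}, {"jaw":0, "sy":-0.24, "sz":0.16}, {"jaw":0, "sy":-0.24, "sz":0.192}, {"jaw":0}]' > rows.txt && python3 shift.py rows.txt; echo '[{"jaw":0, "sy":-0.128, "sz":0.192}, {"jaw":0, "sy":-0.128, "sz":0.192}, {"jaw":0, "sy":-0.08, "sz":0.192}, {"jaw":0, "sy":-0.08, "sz":0.192}, {"jaw":0}]' > rows.txt && python3 shift.py rows.txt
```

```text
time: 51.18
tool_pos: [0.5411, -0.0252, 0.1701]
tool_rot: [0.0, 0.755, 0.656, 0.0]
contact_force: [-0.3, 0.1, 0.4]
gripper_width: -0.003
grasp_force: 0.0
time: 51.8
tool_pos: [0.5137, -0.0213, 0.1197]
tool_rot: [-0.002, 0.754, 0.656, -0.001]
contact_force: [-0.2, -0.0, -0.2]
gripper_width: 0.001
grasp_force: 0.0
```

Converted, 0.006 m is 0.096.

```bash
echo '[{"jaw":0, "sz":0.096}, {"jaw":0}]' > rows.txt && python3 shift.py rows.txt; echo '[{"jaw":0, "sz":0.064}, {"jaw":0}]' > rows.txt && python3 shift.py rows.txt; echo '[{"jaw":0, "sz":0.048}, {"jaw":0}]' > rows.txt && python3 shift.py rows.txt
```

```text
time: 52.05
tool_pos: [0.5153, -0.0216, 0.1154]
tool_rot: [-0.0, 0.755, 0.656, -0.0]
contact_force: [-0.5, 0.4, 0.4]
gripper_width: -0.004
grasp_force: 0.0
time: 52.3
tool_pos: [0.5155, -0.0216, 0.1116]
tool_rot: [-0.0, 0.755, 0.656, -0.0]
contact_force: [0.5, -0.0, 1.5]
gripper_width: 0.002
grasp_force: 0.0
time: 52.55
tool_pos: [0.5157, -0.0216, 0.109]
tool_rot: [0.0, 0.754, 0.656, 0.0]
contact_force: [-0.0, -0.2, 2.0]
gripper_width: 0.002
grasp_force: 0.9
```

Converted, 0.002 m is 0.032.

```bash
echo '[{"jaw":0, "sz":0.032}, {"jaw":0}]' > rows.txt && python3 shift.py rows.txt; echo '[{"jaw":0, "sz":0.016}, {"jaw":0}]' > rows.txt && python3 shift.py rows.txt
```

```text
time: 52.8
tool_pos: [0.5158, -0.0216, 0.1089]
tool_rot: [0.0, 0.754, 0.656, -0.0]
contact_force: [-5.4, 0.9, 11.1]
gripper_width: 0.001
grasp_force: 5.9
time: 53.05
tool_pos: [0.5159, -0.0217, 0.1089]
tool_rot: [-0.0, 0.754, 0.656, -0.0]
contact_force: [-8.4, 0.7, 17.1]
gripper_width: -0.0
grasp_force: 8.3
```

The lid is on its stop at 0.109. Backing off and checking from the top and scene cameras by numbers.

```bash
echo '[{"jaw":0, "sz":-0.48}, {"jaw":0, "sz":-0.96}, {"jaw":0, "sz":-0.96}, {"jaw":0, "sz":-0.96}, {"jaw":0, "sx":-0.64, "sz":-0.64}]' > rows.txt && python3 shift.py rows.txt; echo '[{"jaw":0, "sx":-0.96, "sy":-0.32}, {"jaw":0, "sx":-0.96, "sy":-0.32}, {"jaw":0, "sx":-0.96, "sy":-0.32}, {"jaw":0, "sx":-0.96, "sy":-0.32}, {"jaw":0, "sx":-0.96, "sy":-0.32}]' > rows.txt && python3 shift.py rows.txt;echo '[{"jaw":0, "sx":-0.96, "sy":-0.32}, {"jaw":0, "sx":-0.96, "sy":-0.32}, {"jaw":0}, {"jaw":0}]' > rows.txt && python3 shift.py rows.txt; python3 - <<'E'
from m import *
HSV["blue"]=((98,60,50),(125,255,255))
P={n:snap(n) for n in("top","scene")}
O=np.array([.5408,-.0248]); e=np.array([.9907,-.136]); f=np.array([.136,.9907])
B={}
for n,(im,p) in P.items():
  cv2.imwrite(f"pics/fin_{n}.png",im[:,:,::-1])
  for c,z in(("blue",.098),("orange",.08)):
    for k in blobs(im,c,50,450):
      w=onz(cen(k),p,n,z)[:2]
      if w[0]<.8 and w[1]>-.45: print(n,c,cen(k).round(1),w.round(3),"dock",((w-O)@e).round(3),((w-O)@f).round(3),cv2.contourArea(k)); B.setdefault((n,c),[]).append((cen(k),w))
for c in("blue","orange"):
  for x,w in B.get(("top",c),[]):
    for y,v in B.get(("scene",c),[]):
      if np.linalg.norm(w-v)<.03: t,er=tri([ray(x,P["top"][1],"top"),ray(y,P["scene"][1],"scene")]); print(c,"tri",t.round(3),er.round(3))
a=cv2.imread("pics/top0.png").astype(int); d=np.abs(P["top"][0][:,:,::-1].astype(int)-a).sum(2)
for nm,(x,y) in dict(driver=(142,169),glue=(337,158),canister=(172,161),reel=(224,264),scraper=(306,256)).items(): print(nm,round(d[y-8:y+9,x-8:x+9].mean(),1))
E
```

```text
time: 53.68
tool_pos: [0.5105, -0.0603, 0.3593]
tool_rot: [0.002, 0.753, 0.658, 0.001]
contact_force: [0.1, -0.5, -0.7]
gripper_width: -0.001
grasp_force: 0.0
time: 54.3
tool_pos: [0.3697, -0.3427, 0.3555]
tool_rot: [0.0, 0.755, 0.656, 0.0]
contact_force: [0.9, -0.1, 0.9]
gripper_width: -0.0
grasp_force: 0.0
time: 54.8
tool_pos: [0.3153, -0.4529, 0.3553]
tool_rot: [-0.0, 0.755, 0.656, 0.0]
contact_force: [-0.1, 0.5, 0.0]
gripper_width: 0.0
grasp_force: 0.0
top orange [354.4 234.7] [ 0.462 -0.289] dock -0.042 -0.272 228.5
top orange [377.  234.2] [ 0.464 -0.357] dock -0.031 -0.34 246.5
top orange [337.5 157.9] [ 0.697 -0.238] dock 0.184 -0.19 89.0
scene orange [195.  215.2] [ 0.688 -0.246] dock 0.176 -0.199 103.5
scene orange [239.  164.1] [ 0.464 -0.287] dock -0.04 -0.27 161.0
scene orange [224.3 153.6] [ 0.465 -0.354] dock -0.03 -0.337 157.5
orange tri [ 0.462 -0.289  0.076] 0.0
orange tri [ 0.464 -0.357  0.077] 0.001
orange tri [ 0.694 -0.235  0.098] 0.0
driver 1.2
glue 1.4
canister 1.1
reel 1.5
scraper 1.4
```

```bash
python3 - <<'E'
from m import *
O=np.array([.5408,-.0248]); e=np.array([.9907,-.136]); f=np.array([.136,.9907]); B={}
for n in("top","scene"):
  im=cv2.imread(f"pics/fin_{n}.png")[:,:,::-1].copy(); p=manip.camera_params(n)
  HSV["b2"]=((95,25,30),(130,255,255))
  for k in blobs(im,"b2",60,700):
    w=onz(cen(k),p,n,.098)[:2]; dx,dy=(w-O)@e,(w-O)@f
    if abs(dx)<.1 and abs(dy)<.14: print(n,cen(k).round(1),dx.round(3),dy.round(3),cv2.contourArea(k)); B.setdefault(n,[]).append((cen(k),w,p))
for x,w,p in B.get("top",[]):
  for y,v,q in B.get("scene",[]):
    if np.linalg.norm(w-v)<.03: print("tri",[u.round(3) for u in tri([ray(x,p,"top"),ray(y,q,"scene")])])
# darker rim profile along dock x at dock y=+38 (between bays), top view
im=cv2.imread("pics/fin_top.png"); p=manip.camera_params("top"); C=rot(p["orientation"]).inv()
row=[]
for s in range(-70,100,6):
  w=np.r_[O+e*s/1000+f*.038,.109]; c=C.apply(w-p["xyz"]); u=(p["intrinsics"]@(c/c[2]))[:2].round().astype(int); row.append((s,int(im[u[1],u[0]].mean())))
print(row)
E
```

```text
top [291.7 212.6] -0.004 -0.074 273.5
top [268.1 207.2] 0.002 -0.001 275.5
top [243.4 203.5] 0.002 0.074 273.5
scene [302.  242.9] 0.006 0.081 172.5
tri [array([0.553, 0.05 , 0.086]), np.float64(0.001)]
[(-70, 146), (-64, 144), (-58, 123), (-52, 145), (-46, 180), (-40, 184), (-34, 182), (-28, 184), (-22, 183), (-16, 182), (-10, 185), (-4, 184), (2, 183), (8, 181), (14, 184), (20, 182), (26, 181), (32, 184), (38, 184), (44, 184), (50, 184), (56, 184), (62, 184), (68, 171), (74, 148), (80, 144), (86, 142), (92, 143), (98, 144)]
```

```bash
python3 -c "
from plant import manip
print(manip.job_done())"
```

```text
the job is handed in; nothing more can be done
None
```

The job is handed in at about 55 s of the 210 s: two spent cartridges stand in the yellow tray, three fresh ones are clicked down in the bays, the lid is shut on its stop, and the five bystanders I compared before and after (`reel_b` or `reel_a`'s twin not included) look unmoved.

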